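Air the potting sample dishes under the extractor

ROBOT

A 7-joint arm with a two-finger parallel gripper is mounted at the origin on the work surface. World frame = base frame: x ahead of the robot, y to its left, z up, the work surface at z = 0. Lengths are in m, angles in degrees, forces in N, time in s.
With the tool pointing down it reaches from about 0.425 to 0.875 m from the base axis. Payload 4.7 kg.
Tool frame: the origin (TCP) lies midway between the tips of the shut fingers; the grasp point (between the pads) lies 19 mm behind it; z points along the fingers, y is the line along which they close (so a half turn about z gives the same grasp; the last joint's range is limited). The gripper opens to 87 mm and grips with 3 to 60 N. Pads are 19 mm wide; open, the fingers measure 117 mm over their backs; the gripper's body (75 mm by 190 mm) begins 51 mm behind the grasp point.
Start: joints at [70.193, 18.392, -4.016, 83.108, 1.295, 78.541, -3.26], TCP at [0.229, -0.608, 0.184] pointing down, gripper open.
Joint ranges: [-163.93, 163.93], [-17.29, 119.83], [-79.2, 71.16], [3.27, 140.29], [-89.18, 269.18], [5.43, 117.66], [-154.24, 154.24]. Speed limits (degrees/s): [147.25, 147.25, 180, 180, 180, 180, 180].

INTERFACE

Orientations are given as [roll, pitch, yaw] about the fixed x, y, z axes, in that order (R = Rz(yaw) Ry(pitch) Rx(roll)).
In Python, from rig import env gives the robot as it stands.
- The arm moves only by the shell command python3 -m creep 'ROWS' [FORCE]. ROWS is JSON, a list of rows, each a list of 5 numbers: the closure, from -1 (fully open) to 1 (shut), then the shift along the tool's x, y, z in m, then the turn about the tool's z in degrees. In form: [[hand, x, y, z, spin], ...]. A call has 1 to 20 rows; each row is the pose to reach, as a shift and turn from the pose commanded when the call began, along the tool's axes at that moment; what a row does not reach only later rows make up. A row lasts 1/12 s, in which the tool goes at most 41.7 mm and 7.16 degrees, less where a joint would pass 70% of its speed; a pose out of reach is approached as far as the arm can. A call with a gripper value outside its range is refused whole. The fingers move at their own pace and stop on an object; FORCE is the grip in N (left out, the last holds). Time passes only in rows, so rows that repeat a pose let the fingers close. It gives the time, the measured TCP pose, the force, the opening and the grip force at its end, in the units of the state.
- env.read_state(): the state, without advancing time (a new reading comes with each control period).
- env.read_camera(name): name is "side" or "top"; returns a dict with "img" (480x640x3 uint8, blue, green, red), "fovy" (degrees; the focal length in pixels is half the picture's height over the tangent of half this angle, whatever the lens; pixels are square), "cx", "cy" (the principal point, pixels), "rvec" (rotation vector, rad) and "tvec" (3), from world to camera coordinates, as OpenCV has them. Camera axes: x right, y down, z forward; pixel columns grow to the right and rows downward; lengths in m; the calibration is good to about 2 mm. A picture is of the moment at which its call begins. There is no depth.
- env.hand_in(): hands the job in; it is judged then, once.
Trained networks look in the newest picture that a camera, given by its name, has taken for a name from the list of things; names that differ only in an ending like _2 or _b are one class to them, and where a whole thing is asked for, a point or a joint stands for the part that bears it (a point fixed in the world has none). Each returns a list of dicts, best first, with "score" (0 to 1); they miss things now and then, are a little off and sometimes report something else, mostly with a low value. They report only what shows in the picture. A call takes as long as a camera call. They do not tell look-alikes from the thing itself.
- env.cut_out(camera, label): "pixels" (480x640 bool, what is visible of it) and "rect" ([left, top, right, bottom] in pixels, round what is visible of it).
- env.landmark_of(camera, label): "position" ([column, row] in pixels: a listed point, or the origin of a listed thing).
The state is a dict: "clock": time; "qpos": joint angles; "qvel": joint speeds; "tau": joint torques, N m; "eef_pos": TCP position; "ee_rot": TCP orientation; "contact_force": force on the tool from outside, world axes, zero at the start; "wrist_torque": the same for the moment, N m; "finger_gap": finger opening in m; "grasp_force": force on a finger pad.
Only numpy, scipy, OpenCV 4.12 (cv2) and the standard library are available. Lean on these libraries where they do the work, as an engineer would, in place of code of your own. Each camera call takes 0.05 s, during which the arm holds its last target. There are 200 camera calls.

TASK

Turn the extractor's damper handle fully open. Then air every covered sample dish (uncovered ones are finished) one at a time, working along the row from the extractor's side (robot's left) to the far end: raise one edge of its lid just clear of the rim, the lid tipped and kept low over its dish, hold it ajar for about three seconds, and set it back flat and centred before going on to the next. Finally turn the damper fully closed, leaving every lid seated and the other things on the bench where they were.

Things in the scene. Friction and masses are not known exactly. Their poses are not given: they have to be found in the camera images.
- damper (a joint): quarter-turn damper lever of the fume extractor, rad: 0 closed (lever points to the body's front, the -x side of point damper_axis), 1.57 fully open (lever points at the intake grille, the -y side, towards the dishes). Vertical axis; opening is counter-clockwise seen from above. Hard stop at each end, light friction (about 0.1 N m), stays where it is left; at the start it may stand up to 0.3 open
- damper_axis (a point): point on the damper's vertical axis, 78 mm above the table, 8 mm over the top of the grey extractor box (120 x 100 x 70 mm, fixed to the table). It turns with the box, not with the lever
- damper_knob (a point): centre of the top face of the upright black round knob at the end of the lever, 65 mm from the axis: 18 mm diameter, its free part 30 mm tall, standing on a 14 mm wide, 6 mm thick steel lever whose top is 87 mm above the table; the knob's top is 117 mm above the table. The knob does not spin on the lever; round, so it can slip round in the fingers
- dish_a: round sample dish, 54 mm diameter, 16 mm tall, filled with solid cast yellow gel (90 g), loose on the table. Origin: centre of its underside, z up. Place 1 of 4 in the row from the extractor's side (robot's left, +y) to the robot's right (a, b, c, d in falling y; neighbours stand nearer and farther by turns). A dish whose lid is absent stands uncovered: nothing is to be done with it
- lid_a: clear round lid of dish a, 24-42 g: outer diameter 62 mm, 10 mm tall; top 2 mm thick, skirt inner diameter 58 mm, 8 mm deep. Origin: centre of its open underside, z up through the top; seated it is 8 mm above the dish's origin. Tipped about an edge on the rim, the far skirt edge clears the rim at 0.15 rad (origin 12 mm above the dish's); past 0.25 rad the low skirt pushes the dish unless raised a bit
- dish_b: round sample dish, 54 mm diameter, 16 mm tall, filled with solid cast yellow gel (90 g), loose on the table. Origin: centre of its underside, z up. Place 2 of 4 in the row from the extractor's side (robot's left, +y) to the robot's right (a, b, c, d in falling y; neighbours stand nearer and farther by turns). A dish whose lid is absent stands uncovered: nothing is to be done with it
- lid_b: clear round lid of dish b, 24-42 g: outer diameter 62 mm, 10 mm tall; top 2 mm thick, skirt inner diameter 58 mm, 8 mm deep. Origin: centre of its open underside, z up through the top; seated it is 8 mm above the dish's origin. Tipped about an edge on the rim, the far skirt edge clears the rim at 0.15 rad (origin 12 mm above the dish's); past 0.25 rad the low skirt pushes the dish unless raised a bit
- dish_c: round sample dish, 54 mm diameter, 16 mm tall, filled with solid cast yellow gel (90 g), loose on the table. Origin: centre of its underside, z up. Place 3 of 4 in the row from the extractor's side (robot's left, +y) to the robot's right (a, b, c, d in falling y; neighbours stand nearer and farther by turns). A dish whose lid is absent stands uncovered: nothing is to be done with it
- lid_c: clear round lid of dish c, 24-42 g: outer diameter 62 mm, 10 mm tall; top 2 mm thick, skirt inner diameter 58 mm, 8 mm deep. Origin: centre of its open underside, z up through the top; seated it is 8 mm above the dish's origin. Tipped about an edge on the rim, the far skirt edge clears the rim at 0.15 rad (origin 12 mm above the dish's); past 0.25 rad the low skirt pushes the dish unless raised a bit
- dish_d: round sample dish, 54 mm diameter, 16 mm tall, filled with solid cast yellow gel (90 g), loose on the table. Origin: centre of its underside, z up. Place 4 of 4 in the row from the extractor's side (robot's left, +y) to the robot's right (a, b, c, d in falling y; neighbours stand nearer and farther by turns). A dish whose lid is absent stands uncovered: nothing is to be done with it
- lid_d: clear round lid of dish d, 24-42 g: outer diameter 62 mm, 10 mm tall; top 2 mm thick, skirt inner diameter 58 mm, 8 mm deep. Origin: centre of its open underside, z up through the top; seated it is 8 mm above the dish's origin. Tipped about an edge on the rim, the far skirt edge clears the rim at 0.15 rad (origin 12 mm above the dish's); past 0.25 rad the low skirt pushes the dish unless raised a bit
- controller: bystander: opened aluminium engine controller with green board, 130 x 170 x 30 mm, black connectors on its far side; origin under its centre
- tape_measure: bystander: black and yellow tape measure, 65 x 30 x 55 mm, standing; origin under its centre
- clip_card: bystander: orange plastic card case, 85 x 54 x 6 mm, flat; origin under its centre
Not all that is in view belongs to the job. Leave any brown look-alike of the lid_b alone. What is shaped like the lid_c but black is not meant.

How it is judged (in metres and radians):
On the way, in this order (a step that is already met when the one before it is completed fails the run):
1. the damper is turned fully open (value of joint damper above 1.4 rad), for 0.2 s.
2. one edge of lid a is held just clear of dish a, the lid tilted low over it, for over two seconds (angle between lid_a's own z axis and vertical between 0.15 and 0.8 rad and horizontal distance between lid_a and dish_a below 0.022 m and z of lid_a in the frame of dish_a between 0.0105 and 0.04 m), for 2 s.
3. lid a lies flat and centred on dish a again (horizontal distance between lid_a and dish_a below 0.005 m and z of lid_a in the frame of dish_a between 0.005 and 0.0105 m and angle between the z axis of lid_a and the z axis of dish_a, either way round below 0.07 rad), for 0.2 s.
4. one edge of lid b is held just clear of dish b, the lid tilted low over it, for over two seconds (angle between lid_b's own z axis and vertical between 0.15 and 0.8 rad and horizontal distance between lid_b and dish_b below 0.022 m and z of lid_b in the frame of dish_b between 0.0105 and 0.04 m), for 2 s.
5. lid b lies flat and centred on dish b again (horizontal distance between lid_b and dish_b below 0.005 m and z of lid_b in the frame of dish_b between 0.005 and 0.0105 m and angle between the z axis of lid_b and the z axis of dish_b, either way round below 0.07 rad), for 0.2 s.
6. one edge of lid c is held just clear of dish c, the lid tilted low over it, for over two seconds (angle between lid_c's own z axis and vertical between 0.15 and 0.8 rad and horizontal distance between lid_c and dish_c below 0.022 m and z of lid_c in the frame of dish_c between 0.0105 and 0.04 m), for 2 s.
7. lid c lies flat and centred on dish c again (horizontal distance between lid_c and dish_c below 0.005 m and z of lid_c in the frame of dish_c between 0.005 and 0.0105 m and angle between the z axis of lid_c and the z axis of dish_c, either way round below 0.07 rad), for 0.2 s.
8. one edge of lid d is held just clear of dish d, the lid tilted low over it, for over two seconds (angle between lid_d's own z axis and vertical between 0.15 and 0.8 rad and horizontal distance between lid_d and dish_d below 0.022 m and z of lid_d in the frame of dish_d between 0.0105 and 0.04 m), for 2 s.
9. lid d lies flat and centred on dish d again (horizontal distance between lid_d and dish_d below 0.005 m and z of lid_d in the frame of dish_d between 0.005 and 0.0105 m and angle between the z axis of lid_d and the z axis of dish_d, either way round below 0.07 rad), for 0.2 s.
10. the damper is turned fully closed (value of joint damper below 0.13 rad), for 0.2 s.
At the end, for the whole second after the job is handed in: The damper is closed (below 0.13 rad); every dish stands upright on the table, each lid present at rest on its own dish, within 5 mm of centred, fully down (lid origin 5 to 10.5 mm above the dish origin) and flat to it within 0.07 rad (all of step 3 and all of step 5 and all of step 7 and all of step 9 and value of joint damper below 0.13 rad and linear speed of each of lid_a, lid_b, lid_c, lid_d below 0.02 m/s and height (world z) of each of dish_a, dish_b, dish_c, dish_d below 0.006 m and angle between each of dish_a, dish_b, dish_c, dish_d's own z axis and vertical below 0.07 rad); the robot touches nothing.
It fails at once if a lid is lifted away high (its origin more than 80 mm above the table) (height (world z) of any of lid_a, lid_b, lid_c, lid_d above 0.08 m).
It fails at once if a bystander (controller, tape measure, card case) is pushed more than 30 mm from its place (distance of any of controller, tape_measure, clip_card from where it was at the start of the episode above 0.03 m).
Of lid_a, lid_b, lid_c, lid_d only 3 to 4 are there at a start; the rules pass over those that are not, and their reading is None.
At some moment in a run one of lid_a, dish_a, lid_b, dish_b, lid_c, dish_c, lid_d, dish_d may be knocked a few centimetres aside while the robot is not near it.
Once in a run the grip may slacken for a moment while it holds something.
It also fails if it takes over 208 s, if anything falls off the work surface, if the arm or the gripper's body presses on something with over 40 N, if the wrist force passes 120 N, or if a joint passes its speed limit or range.

## Working session

There is one attempt and no reset: what is moved stays moved. The work goes in short steps, Python scripts to look and compute and a shell command to move; the robot and the scene stay as the last step left them, time stands still between calls to the robot, and variables do not carry over. Pictures are saved under pics/ and viewed, at most 14 in all, crops included, and the job is handed in when it is done.

```bash
ls; mkdir -p pics; cat > h.py <<'E'
import numpy as np, cv2
from rig import env
from scipy.spatial.transform import Rotation as R
def cam(n):
    c=env.read_camera(n); f=240/np.tan(np.radians(c["fovy"])/2)
    K=np.array([[f,0,c["cx"]],[0,f,c["cy"]],[0,0,1]]); Rm=cv2.Rodrigues(np.array(c["rvec"],float))[0]
    return dict(img=c["img"],K=K,R=Rm,t=np.array(c["tvec"],float).ravel())
def ray(c,p):
    d=c["R"].T@np.linalg.inv(c["K"])@np.array([p[0],p[1],1.]); return -c["R"].T@c["t"],d/np.linalg.norm(d)
def atz(c,p,z):
    o,d=ray(c,p); return o+d*(z-o[2])/d[2]
def tri(c1,p1,c2,p2):
    o1,d1=ray(c1,p1);o2,d2=ray(c2,p2)
    s=np.linalg.lstsq(np.c_[d1,-d2],o2-o1,rcond=None)[0]
    a,b=o1+s[0]*d1,o2+s[1]*d2; return (a+b)/2,np.linalg.norm(a-b)
def proj(c,X):
    u=c["K"]@(c["R"]@np.asarray(X,float)+c["t"]); return u[:2]/u[2]
E
python3 - <<'E'
from h import *
np.set_printoptions(precision=4,suppress=True)
print(env.read_state())
for n in ("top","side"):
    c=cam(n); cv2.imwrite(f"pics/{n}0.png",c["img"]); print(n,c["K"][0,0],-c["R"].T@c["t"])
    for l in ("lid_a","dish_a"):
        for o in env.cut_out(n,l): print(n,l,round(o["score"],2),o["rect"],int(o["pixels"].sum()))
        for o in env.landmark_of(n,l): print(n,l,"lm",round(o["score"],2),o["position"],atz(c,o["position"],.008 if l[0]=='l' else 0))
    for l,z in (("damper_axis",.078),("damper_knob",.117),("controller",0),("tape_measure",0),("clip_card",0)):
        for o in env.landmark_of(n,l): print(n,l,round(o["score"],2),o["position"],atz(c,o["position"],z))
E
```

```text
pics
{'clock': 0.0, 'qpos': array([70.1933, 18.4381, -4.0149, 83.1741,  1.2942, 78.5396, -3.259 ]), 'qvel': array([ 0.0219, -0.0177,  0.027 , -0.0055,  0.0386,  0.0139,  0.0032]), 'tau': array([  0.0005, -49.129 ,  -0.4035, -31.2527,  -0.0639,   0.044 ,
         0.0002]), 'eef_pos': array([ 0.2286, -0.6078,  0.1832]), 'ee_rot': array([-179.8934,    0.0051,   20.6166]), 'contact_force': array([ 0.5409, -0.188 , -0.4731]), 'wrist_torque': array([-0.0345,  0.0025,  0.0086]), 'grasp_force': 0.0, 'finger_gap': 0.0866351947517865}
top 445.7304280055703 [ 0.431  -0.006   1.0185]
top lid_a 0.96 [305.2, 225.8, 327.1, 249.7] 571
top lid_a 0.94 [298.8, 270.2, 326.4, 301.1] 557
top lid_a 0.71 [362.6, 269.6, 392.8, 295.7] 621
top lid_a 0.58 [247.3, 265.7, 276.7, 295.4] 603
top lid_a 0.55 [396.6, 220.2, 424.8, 254.2] 626
top lid_a 0.55 [364.2, 328.2, 397.7, 355.2] 623
top lid_a 0.29 [226.0, 155.4, 265.0, 190.4] 806
top lid_a lm 0.98 [263.4, 281.6] [0.4784 0.1066 0.008 ]
top lid_a lm 0.86 [376.0, 344.0] [ 0.3461 -0.1478  0.008 ]
top lid_a lm 0.81 [313.0, 284.9] [ 0.4734 -0.0053  0.008 ]
top lid_a l
[... 1221 characters left out ...]
 266.9] [ 0.3475 -0.1358  0.008 ]
side dish_a lm 0.49 [379.3, 248.9] [ 0.4819 -0.1538  0.    ]
side dish_a lm 0.46 [316.0, 266.4] [ 0.5828 -0.0058  0.    ]
side dish_a lm 0.43 [355.2, 223.6] [ 0.5898 -0.2281  0.    ]
side dish_a lm 0.36 [325.6, 308.6] [0.4871 0.1129 0.    ]
side damper_axis 0.57 [259.3, 337.4] [0.5107 0.3177 0.078 ]
side damper_knob 0.81 [295.0, 320.1] [0.4569 0.2795 0.117 ]
side controller 0.93 [280.9, 227.7] [ 0.7526 -0.1033  0.    ]
side tape_measure 0.72 [421.2, 216.2] [ 0.4481 -0.3612  0.    ]
side clip_card 0.69 [223.4, 280.8] [0.7394 0.155  0.    ]
side clip_card 0.31 [280.4, 228.5] [ 0.7515 -0.0993  0.    ]
side clip_card 0.19 [377.5, 251.2] [ 0.4816 -0.1422  0.    ]
```

```bash
python3 - <<'E'
from h import *
a=cv2.imread("pics/top0.png")[130:370,120:440]; cv2.imwrite("pics/top0c.png",cv2.resize(a,(800,600),interpolation=cv2.INTER_CUBIC))
a=cv2.imread("pics/side0.png")[190:370,210:450]; cv2.imwrite("pics/side0c.png",cv2.resize(a,(800,600),interpolation=cv2.INTER_CUBIC))
E
```

```text
(no output)
```

View pics/top0c.png

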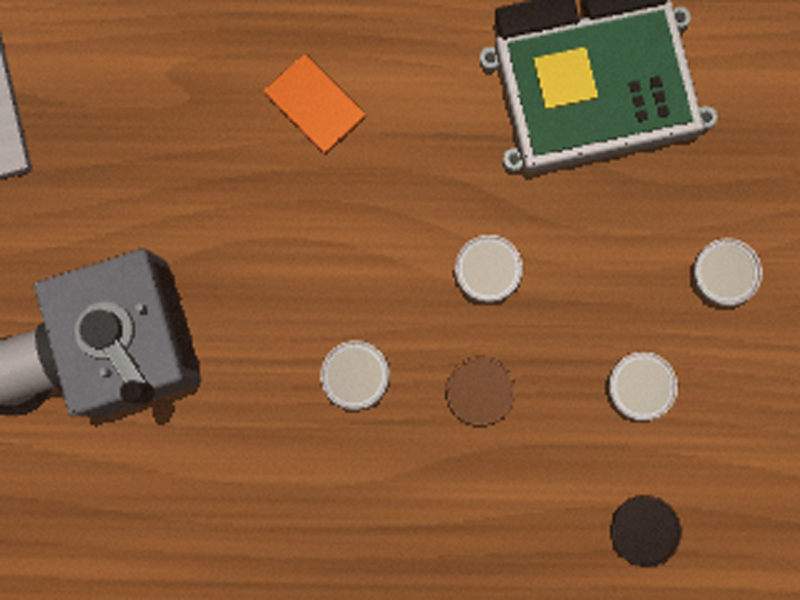

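View pics/side0c.png

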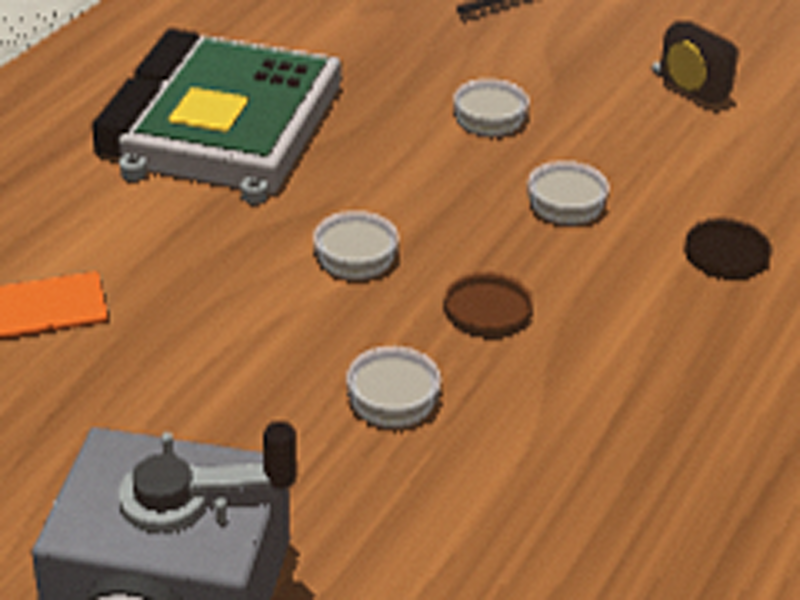

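The top view shows four pale covered dishes in the order a, b, c, d. It also shows a brown disc at (313,285), a black disc at (376,344), and the lever about 0.26 rad open. The side view agrees, with all four lids on. Next I triangulate everything and move off.

```bash
cat >> h.py <<'E'
np.set_printoptions(precision=4,suppress=True)
def lms(lab,minscore=.3):
    """triangulated landmarks common to both views"""
    ct=cam("top");L=env.landmark_of("top",lab); cs=cam("side");S=env.landmark_of("side",lab); out=[]
    for o in L:
        for s in S:
            if o["score"]>minscore and s["score"]>minscore:
                p,e=tri(ct,o["position"],cs,s["position"])
                if e<.012 and -.02<p[2]<.15: out.append((p,e,o["score"],s["score"]))
    return out
E
python3 - <<'E'
from h import *
for l in ("damper_axis","damper_knob","lid_a"):
    for o in lms(l): print(l,*o)
E
python3 -m creep '[[-1,0.409,-0.177,0,-69.4],[-1,0.409,-0.177,0,-69.4],[-1,0.409,-0.177,0,-69.4],[-1,0.409,-0.177,0,-69.4],[-1,0.409,-0.177,0,-69.4],[-1,0.409,-0.177,0,-69.4],[-1,0.409,-0.177,0,-69.4],[-1,0.409,-0.177,0,-69.4],[-1,0.409,-0.177,0,-69.4],[-1,0.409,-0.177,0,-69.4],[-1,0.409,-0.177,0,-69.4],[-1,0.409,-0.177,0,-69.4],[-1,0.409,-0.177,0,-69.4],[-1,0.409,-0.177,0,-69.4]]'
```

```text
damper_axis [0.5124 0.3147 0.073 ] 0.0027511743334751575 0.95 0.82
damper_knob [0.4639 0.277  0.1144] 0.001683548903873785 0.7 0.93
lid_a [ 0.4722 -0.1429  0.013 ] 0.00255216086951277 0.97 0.9
lid_a [ 0.4735 -0.      0.0009] 0.005925964169211863 0.97 0.63
lid_a [ 0.5821 -0.012  -0.0093] 0.0014519818600434505 0.89 0.84
clock: 2.77
eef_pos: [0.5487, -0.2997, 0.1841]
ee_rot: [-180.0, 0.1, 90.0]
contact_force: [0.2, 0.1, -0.7]
finger_gap: 0.0872
grasp_force: 0.0
```

```bash
python3 -m creep '[[0,0.581,-0.085,0,0],[0,0.581,-0.085,0,0],[0,0.581,-0.085,0,0],[0,0.581,-0.085,0,0],[0,0.581,-0.085,0,0],[0,0.581,-0.085,0,0],[0,0.581,-0.085,0,0],[0,0.581,-0.085,0,0],[0,0.581,-0.085,0,0],[0,0.581,-0.085,0,0],[0,0.581,-0.085,0,0],[0,0.581,-0.085,0,0],[0,0.581,-0.085,0,0],[0,0.581,-0.085,0,0],[0,0.581,-0.085,0,0],[0,0.581,-0.085,0,0],[0,0.581,-0.085,0,0],[0,0.581,-0.085,0.05,0],[0,0.581,-0.085,0.05,0]]'
python3 - <<'E'
from h import *
c=cam("side")
for l in ("damper_knob","damper_axis"):
  for o in env.landmark_of("side",l): print(l,o, atz(c,o["position"],.117))
a=c["img"][270:390,210:370]; cv2.imwrite("pics/k.png",cv2.resize(a,(800,600),interpolation=cv2.INTER_CUBIC))
E
```

```text
clock: 4.35
eef_pos: [0.4637, 0.277, 0.1302]
ee_rot: [-179.8, 0.3, 89.7]
contact_force: [-0.5, -1.4, -0.9]
finger_gap: 0.0434
grasp_force: 0.0
damper_knob {'position': [295.4, 317.4], 'score': 0.69} [0.4601 0.2733 0.117 ]
damper_axis {'position': [259.1, 338.4], 'score': 0.83} [0.4852 0.3495 0.117 ]
```

View pics/k.png

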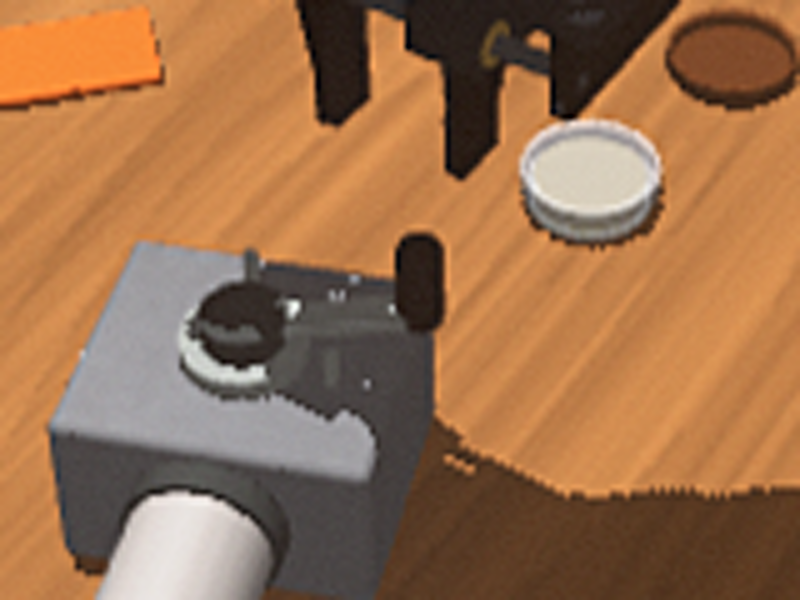

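```bash
python3 - <<'E'
from h import *
c=cam("side"); s=env.read_state(); e=s["eef_pos"]; print(s["clock"],e)
q=lambda X:(proj(c,X)-[210,270])*5
for dz in (0,.005,.01,.015,.02):
  print(dz,[q(e+np.array([dx,0,dz])) for dx in (-.0217,.0217)], q([.464,.279,.117]))
E
```

```text
4.55 [0.4653 0.2809 0.1352]
0 [array([453.6287, 228.9329]), array([351.8104, 185.4093])] [409.2241 242.4214]
0.005 [array([453.5004, 218.4778]), array([351.3608, 175.0245])] [409.2241 242.4214]
0.01 [array([453.3713, 207.9546]), array([350.9084, 164.5735])] [409.2241 242.4214]
0.015 [array([453.2413, 197.3626]), array([350.4531, 154.0555])] [409.2241 242.4214]
0.02 [array([453.1105, 186.7013]), array([349.9948, 143.47  ])] [409.2241 242.4214]
```

```bash
python3 -m creep '[[0,0,0,0.02,0],[0,0,0,0.02,0],[0,0,0,0.02,0],[0,0,0,0.02,0]]'; python3 - <<'E'
from h import *
c=cam("side"); s=env.read_state(); e=s["eef_pos"]; print(s["clock"],e,s["contact_force"],s["finger_gap"])
a=cv2.resize(c["img"][270:360,230:350],(800,600),interpolation=cv2.INTER_CUBIC); k=800/120
for X in ([-.0217,0,0],[.0217,0,0],[-.0217,0,.02],[.0217,0,.02]):
  p=((proj(c,e+X)-[230,270])*k).astype(int); cv2.circle(a,tuple(map(int,p)),4,(0,0,255),-1)
cv2.imwrite("pics/k2.png",a)
E
```

```text
clock: 4.88
eef_pos: [0.465, 0.2825, 0.1157]
ee_rot: [179.9, -0.0, 90.0]
contact_force: [-0.1, 0.1, -0.6]
finger_gap: 0.0433
grasp_force: 0.0
4.9333 [0.465  0.2826 0.1157] [0.5017 0.5104 0.7897] 0.043566202168622566
```

View pics/k2.png

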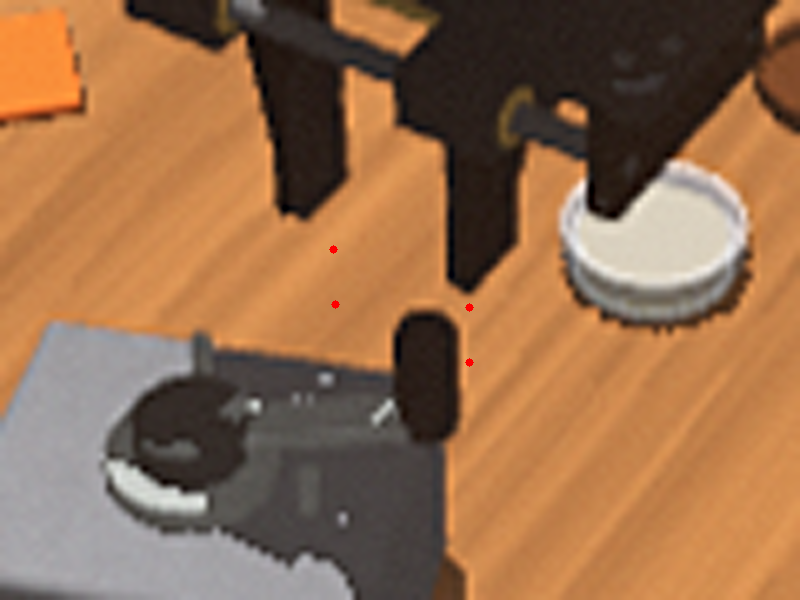

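```bash
python3 - <<'E'
from h import *
c=cam("top"); s=env.read_state(); e=s["eef_pos"]; print(s["clock"],e,s["ee_rot"])
o=np.array([120,220]);k=6
a=cv2.resize(c["img"][220:320,120:250],(780,600),interpolation=cv2.INTER_CUBIC)
for X in ([-.0217,0,0],[.0217,0,0],[-.0217,0,.025],[.0217,0,.025]):
  p=((proj(c,e+X)-o)*k).astype(int); cv2.circle(a,tuple(map(int,p)),4,(0,0,255),-1)
p=((proj(c,[.464,.279,.117])-o)*k).astype(int); cv2.circle(a,tuple(map(int,p)),5,(0,255,0),-1)
cv2.imwrite("pics/k3.png",a)
E
```

```text
4.9833 [0.4649 0.2826 0.1156] [179.8981  -0.033   90.0059]
```

View pics/k3.png

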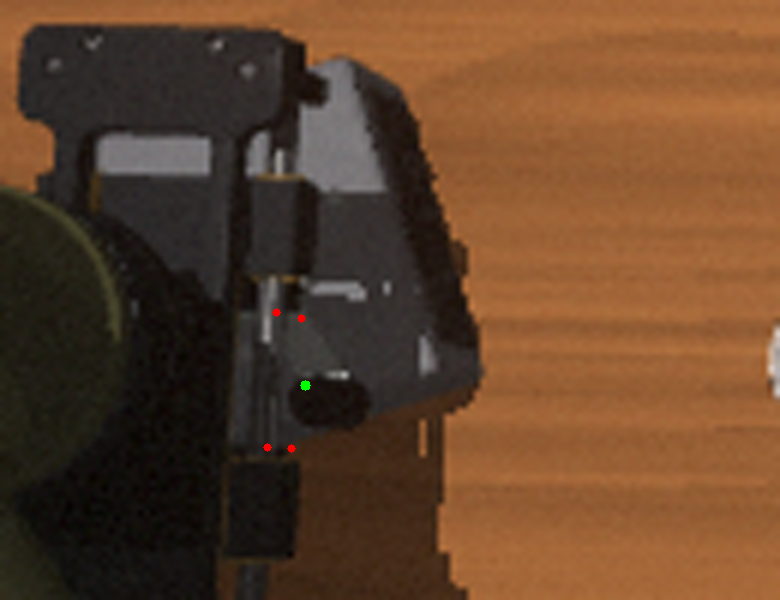

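```bash
python3 -m creep '[[0,-0.002,-0.003,0.018,0],[0,-0.002,-0.003,0.018,0],[0.6,-0.002,-0.003,0.018,0],[0.6,-0.002,-0.003,0.018,0],[0.6,-0.002,-0.003,0.018,0],[0.6,-0.002,-0.003,0.018,0],[0.6,-0.002,-0.003,0.018,0]]' 8
```

```text
clock: 5.57
eef_pos: [0.4615, 0.2805, 0.0967]
ee_rot: [180.0, -0.0, 90.0]
contact_force: [-0.5, 0.2, 0.2]
finger_gap: 0.0205
grasp_force: 0.0
```

```bash
python3 -m creep '[[0.8,0,0,0,0],[0.8,0,0,0,0],[0.8,0,0,0,0],[0.8,0,0,0,0]]' 8;  python3 - <<'E'
from h import *
c=cam("side"); s=env.read_state(); e=s["eef_pos"]; print(e,s["grasp_force"],s["finger_gap"])
a=cv2.resize(c["img"][270:360,230:350],(800,600),interpolation=cv2.INTER_CUBIC); k=800/120
for X in ([-.009,0,0],[.009,0,0],[-.009,0,.02],[.009,0,.02]):
  p=((proj(c,e+X)-[230,270])*k).astype(int); cv2.circle(a,tuple(map(int,p)),4,(0,0,255),-1)
cv2.imwrite("pics/k4.png",a)
E
```

```text
clock: 5.9
eef_pos: [0.4612, 0.2802, 0.0962]
ee_rot: [-180.0, 0.0, 90.0]
contact_force: [0.1, 0.8, -0.4]
finger_gap: 0.0092
grasp_force: 0.0
[0.4612 0.2802 0.0962] 0.0 0.009012177099833983
```

View pics/k4.png

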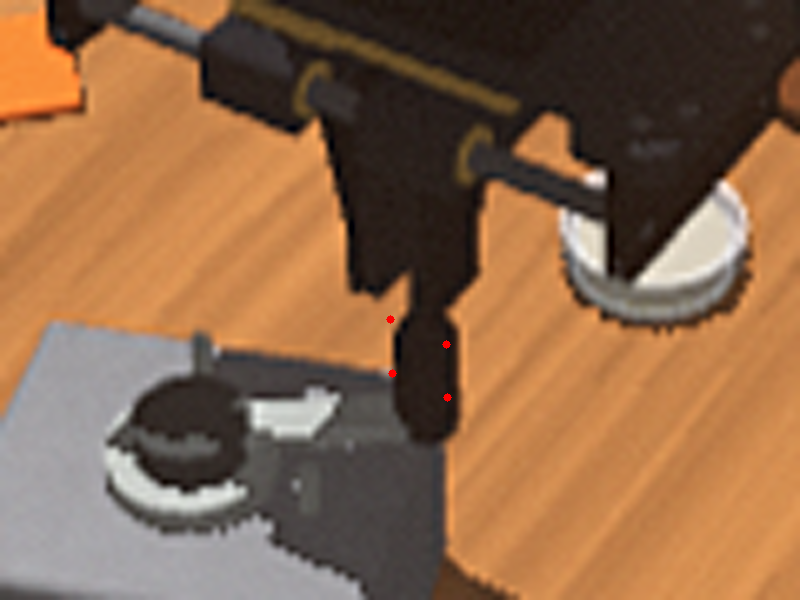

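The picture shows the closed fingertips at about (410,295) with the knob top just below them. The real tips therefore stand about 25–30 mm above the reported TCP, and the fingers shut above the knob. I'll open and go lower.

```bash
python3 -m creep '[[0.1,0,0,0,0],[0.1,0,0,0,0],[0.1,0,0,0,0],[0.1,0,0,0.005,0],[0.1,0,0,0.01,0],[0.1,0,0,0.015,0],[0.1,0,0,0.02,0],[0.1,0,0,0.024,0],[0.1,0,0,0.024,0],[0.8,0,0,0.024,0],[0.8,0,0,0.024,0],[0.8,0,0,0.024,0],[0.8,0,0,0.024,0],[0.8,0,0,0.024,0],[0.8,0,0,0.024,0]]' 8
```

```text
clock: 7.2
eef_pos: [0.4601, 0.2799, 0.0723]
ee_rot: [-179.9, 0.1, 90.0]
contact_force: [-4.7, -1.5, 4.3]
finger_gap: 0.0171
grasp_force: 8.0
```

```bash
python3 -m creep '[[0.8,0,0,0,0],[0.8,-0.006,0.004,0,0],[0.8,-0.011,0.009,0,0],[0.8,-0.016,0.015,0,0],[0.8,-0.021,0.022,0,0],[0.8,-0.025,0.030,0,0],[0.8,-0.028,0.038,0,0],[0.8,-0.029,0.046,0,0],[0.8,-0.030,0.055,0,0],[0.8,-0.029,0.062,0,0],[0.8,-0.029,0.066,0,0],[0.8,-0.028,0.070,0,0],[0.8,-0.027,0.074,0,0],[0.8,-0.027,0.074,0,0],[0.8,-0.027,0.074,0,0]]' 15
```

```text
clock: 8.45
eef_pos: [0.5338, 0.2525, 0.072]
ee_rot: [-179.8, 0.1, 90.0]
contact_force: [-6.0, -3.4, 6.3]
finger_gap: 0.017
grasp_force: 15.0
```

```bash
python3 -m creep '[[0.8,0.001,0.003,0,0],[0.8,0.002,0.006,0,0],[0.8,0.002,0.006,0,0],[0.8,0.002,0.006,0,0]]' 15; python3 - <<'E'
from h import *
for n in("side","top"):
  c=cam(n)
  for l in ("damper_knob","damper_axis"):
    for o in env.landmark_of(n,l): print(n,l,o, atz(c,o["position"],.117 if 'kn' in l else .078))
E
```

```text
clock: 8.78
eef_pos: [0.5337, 0.2526, 0.0714]
ee_rot: [-179.2, 0.5, 90.1]
contact_force: [-19.9, -9.0, 15.8]
finger_gap: 0.0171
grasp_force: 15.0
side damper_knob {'position': [268.5, 298.3], 'score': 0.82} [0.5317 0.2562 0.117 ]
side damper_axis {'position': [256.0, 335.1], 'score': 0.78} [0.5194 0.3162 0.078 ]
top damper_axis {'position': [263.6, 281.1], 'score': 0.44} [0.4762 0.0984 0.078 ]
```

```bash
python3 -m creep '[[0.8,-0.002,-0.005,0,0],[0.8,-0.002,-0.005,0,0],[0,-0.002,-0.005,0,0],[0,-0.002,-0.005,0,0],[0,-0.002,-0.005,0,0],[0,-0.002,-0.005,0,0],[-0.2,-0.002,-0.005,-0.03,0],[-1,-0.002,-0.005,-0.06,0],[-1,-0.002,-0.005,-0.09,0],[-1,-0.002,-0.005,-0.09,0]]' 15
cat >> h.py <<'E'
NOM=dict(a=(.479,.107),b=(.581,-.006),c=(.481,-.146),d=(.589,-.227))
def lids(keys="abcd",zt=.013,rad=.06):
    """per dish: lid position from mask-centroids of both views (mid height zt) and triangulated"""
    C={n:(cam(n),env.cut_out(n,"lid_a")) for n in ("top","side")}
    out={}
    for k in keys:
        q={}
        for n,(c,os) in C.items():
            best=None
            for o in os:
                m=o["pixels"]; v,u=np.nonzero(m)
                if len(u)<150: continue
                (x,y),_,_=cv2.minAreaRect(np.c_[u,v].astype(np.float32)); p=(x,y)
                w=atz(c,p,zt); d=np.hypot(*(w[:2]-NOM[k]))
                lum=c["img"][m].astype(float).mean(0)
                if d<rad and lum.min()>90 and (best is None or d<best[0]): best=(d,p,w,lum,len(u))
            if best: q[n]=best
        print(k,*[f"{n}: {b[2][:2]} n={b[4]} lum={b[3].round()}" for n,b in q.items()])
        if len(q)==2: print("   tri",*tri(C["top"][0],q["top"][1],C["side"][0],q["side"][1]))
E
python3 -c "
from h import *
lids()"
```

```text
clock: 9.92
eef_pos: [0.5401, 0.256, 0.1688]
ee_rot: [179.4, -0.3, 90.0]
contact_force: [0.8, 0.9, 0.3]
finger_gap: 0.0623
grasp_force: 0.0
a top: [0.4822 0.111 ] n=596 lum=[177. 191. 203.] side: [0.484  0.1104] n=535 lum=[164. 178. 190.]
   tri [0.4828 0.1112 0.014 ] 0.0013540332112246293
b top: [ 0.5831 -0.0074] n=593 lum=[182. 197. 210.] side: [ 0.5822 -0.0069] n=397 lum=[163. 177. 189.]
   tri [ 0.5829 -0.0075  0.0124] 0.0006120053512125939
c top: [ 0.4793 -0.148 ] n=614 lum=[180. 194. 207.] side: [ 0.479  -0.1492] n=327 lum=[166. 179. 190.]
   tri [ 0.4789 -0.1481  0.0138] 0.000721961991750571
d top: [ 0.5846 -0.227 ] n=571 lum=[176. 191. 203.] side: [ 0.5853 -0.2256] n=240 lum=[167. 179. 189.]
   tri [ 0.5852 -0.227   0.0122] 0.0012101092867676218
```

```bash
python3 -m creep '[[-1,-0.145,-0.057,0,0],[-1,-0.145,-0.057,0,0],[-1,-0.145,-0.057,0,0],[-1,-0.145,-0.057,0,0],[-1,-0.145,-0.057,0.04,0],[-1,-0.145,-0.057,0.08,0],[-1,-0.145,-0.057,0.11,0],[-1,-0.145,-0.057,0.11,0],[-1,-0.145,-0.057,0.11,0],[-1,-0.145,-0.057,0.11,0]]' 5
python3 - <<'E'
from h import *
c=cam("side"); s=env.read_state(); e=s["eef_pos"]; print(e,s["finger_gap"])
o=np.array([260,250]);k=800/120
a=cv2.resize(c["img"][250:340,260:380],(800,600),interpolation=cv2.INTER_CUBIC)
for X in ([-.0435,0,0],[.0435,0,0],[-.0435,0,.02],[.0435,0,.02]):
  p=((proj(c,e+X)-o)*k).astype(int); cv2.circle(a,tuple(map(int,p)),4,(0,0,255),-1)
cv2.imwrite("pics/a1.png",a)
E
```

```text
clock: 10.95
eef_pos: [0.48, 0.1089, 0.0533]
ee_rot: [179.9, -0.0, 90.0]
contact_force: [-0.1, 0.1, 0.5]
finger_gap: 0.087
grasp_force: 0.0
[0.4807 0.109  0.0539] 0.08695986225128148
```

View pics/a1.png

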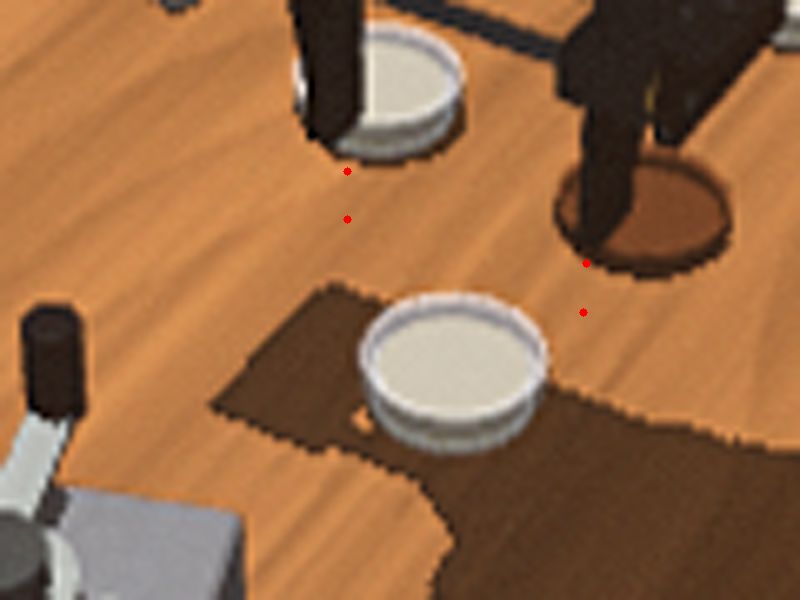

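```bash
python3 -m creep '[[-1,0.002,0.002,0.03,0],[-1,0.002,0.002,0.05,0],[-1,0.002,0.002,0.06,0],[-1,0.002,0.002,0.065,0],[-1,0.002,0.002,0.068,0],[-1,0.002,0.002,0.068,0],[-1,0.002,0.002,0.068,0]]' 5
python3 -m creep '[[-1,0,0,0.002,0],[-1,0,0,0.004,0],[-1,0,0,0.006,0],[-1,0,0,0.006,0]]' 5;python3 -m creep '[[-1,0,0,0.002,0],[-1,0,0,0.003,0],[-1,0,0,0.003,0]]' 5
```

```text
clock: 11.58
eef_pos: [0.4823, 0.1104, -0.0147]
ee_rot: [179.9, 0.0, 90.0]
contact_force: [-1.0, -0.1, -0.2]
finger_gap: 0.087
grasp_force: 0.0
clock: 11.92
eef_pos: [0.481, 0.1101, -0.022]
ee_rot: [-180.0, 0.0, 90.0]
contact_force: [-0.4, -0.1, -0.9]
finger_gap: 0.0868
grasp_force: 0.0
clock: 12.17
eef_pos: [0.481, 0.1102, -0.0251]
ee_rot: [-180.0, 0.0, 90.0]
contact_force: [-0.5, 0.1, -0.4]
finger_gap: 0.0871
grasp_force: 0.0
```

```bash
python3 -m creep '[[-1,0,0,0.001,0],[-1,0,0,0.002,0],[-1,0,0,0.002,0]]' 5;python3 -m creep '[[-1,0,0,0.001,0],[-1,0,0,0.002,0],[-1,0,0,0.002,0]]' 5;python3 -m creep '[[-1,0,0,0.001,0],[-1,0,0,0.002,0],[-1,0,0,0.002,0]]' 5
```

```text
clock: 12.42
eef_pos: [0.4811, 0.1102, -0.027]
ee_rot: [-180.0, 0.0, 90.0]
contact_force: [0.1, -0.6, 0.4]
finger_gap: 0.087
grasp_force: 0.0
clock: 12.67
eef_pos: [0.481, 0.1102, -0.029]
ee_rot: [-180.0, 0.0, 90.0]
contact_force: [-0.3, 0.5, 1.2]
finger_gap: 0.0873
grasp_force: 0.0
clock: 12.92
eef_pos: [0.4811, 0.1102, -0.031]
ee_rot: [-180.0, 0.0, 90.0]
contact_force: [0.4, 0.0, -0.5]
finger_gap: 0.087
grasp_force: 0.0
```

```bash
python3 -m creep '[[-1,0,0,0.001,0],[-1,0,0,0.002,0],[-1,0,0,0.002,0]]' 5;python3 -m creep '[[-1,0,0,0.001,0],[-1,0,0,0.002,0],[-1,0,0,0.002,0]]' 5;python3 - <<'E'
from h import *
c=cam("side"); s=env.read_state(); e=s["eef_pos"]; print(e,s["contact_force"])
o=np.array([260,250]);k=800/120
a=cv2.resize(c["img"][250:340,260:380],(800,600),interpolation=cv2.INTER_CUBIC)
cv2.imwrite("pics/a2.png",a)
E
```

```text
clock: 13.17
eef_pos: [0.481, 0.1102, -0.033]
ee_rot: [-180.0, 0.0, 90.0]
contact_force: [-0.5, 0.0, 0.1]
finger_gap: 0.0871
grasp_force: 0.0
clock: 13.42
eef_pos: [0.4811, 0.1102, -0.035]
ee_rot: [-180.0, 0.0, 90.0]
contact_force: [-0.5, 0.7, -0.4]
finger_gap: 0.087
grasp_force: 0.0
[ 0.4811  0.1102 -0.0349] [ 0.0182 -0.3644  0.176 ]
```

View pics/a2.png

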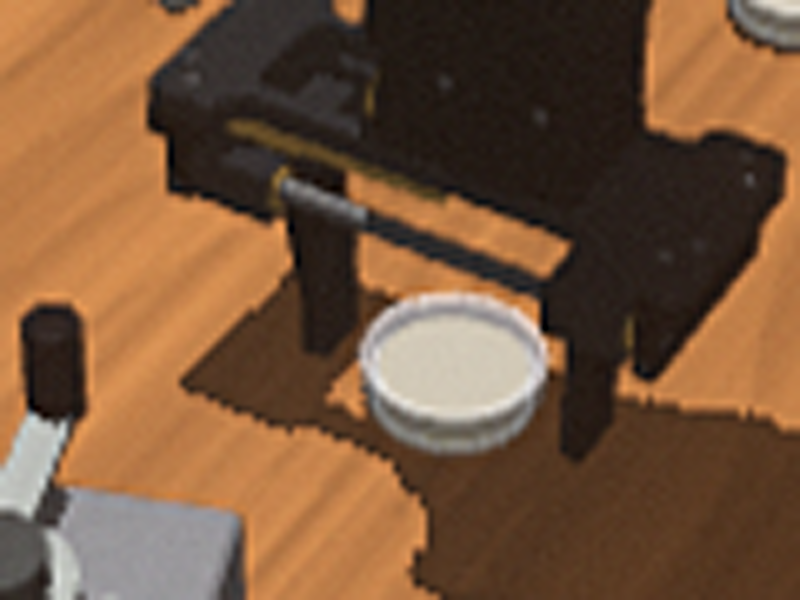

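```bash
python3 - <<'E'
from h import *
c=cam("side"); o=np.array([260,250]);k=800/120
for z in (0,.005,.01): 
  for xs in ([.4811-.0435,.4811-.0585,],[.4811+.0435,.4811+.0585]):
    print(z,[((proj(c,[x,y,z])-o)*k).round() for x in xs for y in (.1007,.1197)])
E
```

```text
0 [array([588., 423.]), array([560., 458.]), array([629., 440.]), array([601., 475.])]
0 [array([359., 330.]), array([329., 363.]), array([321., 315.]), array([291., 347.])]
0.005 [array([588., 412.]), array([560., 446.]), array([629., 428.]), array([602., 463.])]
0.005 [array([359., 319.]), array([329., 351.]), array([321., 303.]), array([291., 335.])]
0.01 [array([589., 400.]), array([561., 435.]), array([630., 417.]), array([603., 452.])]
0.01 [array([359., 307.]), array([329., 340.]), array([321., 292.]), array([291., 324.])]
```

The tip corners at (562,455) and (330,355) put the fingertips about 2–3 mm above the table, so the tips sit about 37 mm above the reported TCP. I raise 3 mm, grip lid a and lift.

```bash
python3 -m creep '[[-1,0.001,0.002,-0.003,0],[-0.3,0.001,0.002,-0.003,0],[-0.3,0.001,0.002,-0.003,0],[-0.3,0.001,0.002,-0.003,0],[0,0.001,0.002,-0.003,0],[0,0.001,0.002,-0.003,0],[0,0.001,0.002,-0.003,0],[0,0.001,0.002,-0.003,0],[0,0.001,0.002,-0.003,0],[0,0.001,0.002,-0.003,0]]' 6
```

```text
clock: 14.35
eef_pos: [0.4831, 0.1112, -0.0318]
ee_rot: [-180.0, 0.0, 90.0]
contact_force: [-0.5, 0.6, 0.8]
finger_gap: 0.0615
grasp_force: 6.0
```

```bash
python3 -m creep '[[0,0,0,-0.003,0],[0,0,0,-0.006,0],[0,0,0,-0.010,0],[0,0,0,-0.010,0],[0,0,0,-0.010,0]]' 6
python3 - <<'E'
from h import *
lids("a",.023)
E
```

```text
clock: 14.77
eef_pos: [0.4837, 0.1112, -0.0213]
ee_rot: [179.9, 0.0, 90.0]
contact_force: [-0.5, 0.3, -0.9]
finger_gap: 0.0618
grasp_force: 6.0
a side: [0.4897 0.1118] n=450 lum=[169. 181. 192.]
```

```bash
python3 -m creep '[[0,0.008,0,0,0],[0,0.016,0,0,0],[0,0.025,0,0,0],[0,0.025,0,0,0],[0,0.025,0,0.002,0],[0,0.025,0,0.004,0],[0,0.025,0,0.006,0],[0,0.025,0,0.0075,0],[0,0.025,0,0.009,0],[0,0.025,0,0.009,0],[0,0.025,0,0.009,0]]' 6
python3 -m creep '[[0,0,0,-0.003,0],[0,0,0,-0.006,0],[0,-0.008,0,-0.006,0],[0,-0.016,0,-0.006,0],[0,-0.023,0,-0.006,0],[0,-0.023,0,-0.006,0]]' 6
python3 - <<'E'
from h import *
c=cam("side"); s=env.read_state(); e=s["eef_pos"]; print(e,s["contact_force"],s["finger_gap"])
a=cv2.resize(c["img"][270:330,290:370],(800,600),interpolation=cv2.INTER_CUBIC)
cv2.imwrite("pics/a3.png",a)
E
```

```text
clock: 15.88
eef_pos: [0.4836, 0.1362, -0.0306]
ee_rot: [180.0, -0.0, 90.0]
contact_force: [1.1, 0.6, 2.6]
finger_gap: 0.0616
grasp_force: 6.0
clock: 16.38
eef_pos: [0.4831, 0.1105, -0.0251]
ee_rot: [-180.0, 0.1, 89.8]
contact_force: [-0.4, -0.4, 0.3]
finger_gap: 0.0614
grasp_force: 6.0
[ 0.4832  0.1115 -0.025 ] [-0.2578  0.3178 -0.5375] 0.06132134060483226
```

View pics/a3.png

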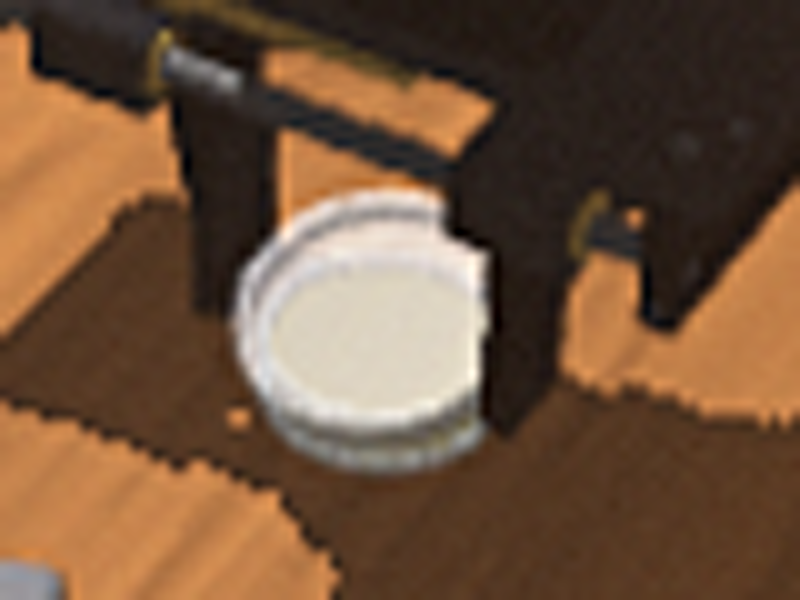

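The lid is tipped: far edge up at (380,195), near edge low over the dish rim at (370,430), about 0.2 rad by the ellipse ratio. I'll hold it here.

```bash
python3 -m creep '[[0,0,0,0,0],[0,0,0,0,0],[0,0,0,0,0],[0,0,0,0,0],[0,0,0,0,0],[0,0,0,0,0],[0,0,0,0,0],[0,0,0,0,0],[0,0,0,0,0],[0,0,0,0,0],[0,0,0,0,0],[0,0,0,0,0],[0,0,0,0,0],[0,0,0,0,0],[0,0,0,0,0],[0,0,0,0,0],[0,0,0,0,0],[0,0,0,0,0],[0,0,0,0,0],[0,0,0,0,0]]' 6
python3 -m creep '[[0,0,0,0,0],[0,0,0,0,0],[0,0,0,0,0],[0,0,0,0,0],[0,0,0,0,0],[0,0,0,0,0],[0,0,0,0,0],[0,0,0,0,0],[0,0,0,0,0],[0,0,0,0,0],[0,0,0,0,0],[0,0,0,0,0],[0,0,0,0,0],[0,0,0,0,0],[0,0,0,0,0],[0,0,0,0,0]]' 6
python3 - <<'E'
from h import *
c=cam("side"); s=env.read_state(); print(s["eef_pos"],s["finger_gap"])
for l in("lid_a","dish_a"):
  for o in env.cut_out("side",l):
    if abs(o["rect"][0]-320)<25: print(l,o["rect"],o["score"])
E
```

```text
clock: 18.1
eef_pos: [0.4832, 0.1132, -0.0248]
ee_rot: [180.0, 0.0, 90.0]
contact_force: [-0.3, 0.2, 0.1]
finger_gap: 0.0612
grasp_force: 6.0
clock: 19.43
eef_pos: [0.4832, 0.1132, -0.0248]
ee_rot: [-180.0, 0.0, 90.0]
contact_force: [-0.1, 0.8, -0.1]
finger_gap: 0.0616
grasp_force: 6.0
[ 0.4832  0.1133 -0.0248] 0.06143078760309551
lid_a [344.9, 215.9, 370.5, 226.3] 0.66
lid_a [314.9, 286.7, 337.4, 317.4] 0.62
dish_a [313.5, 289.0, 338.4, 316.2] 0.27
```

```bash
python3 -m creep '[[0,-0.001,0,0.002,0],[0,-0.002,0,0.003,0],[0,-0.002,0,0.004,0],[0,-0.002,0,0.005,0],[0,-0.002,0,0.006,0],[0,-0.002,0,0.007,0],[0,-0.002,0,0.0075,0],[0,-0.002,0,0.0075,0]]' 6
python3 -m creep '[[-0.6,0,0,0,0],[-1,0,0,0,0],[-1,0,0,0,0],[-1,0,0,0,0],[-1,0,0,0,0],[-1,0,0,-0.02,0],[-1,0,0,-0.05,0],[-1,0,0,-0.09,0],[-1,0,0,-0.09,0],[-1,0,0,-0.09,0]]' 6
python3 - <<'E'
from h import *
lids("a")
c=cam("side")
cv2.imwrite("pics/a4.png",cv2.resize(c["img"][270:330,290:370],(800,600),interpolation=cv2.INTER_CUBIC))
E
```

```text
clock: 20.25
eef_pos: [0.4829, 0.1104, -0.0321]
ee_rot: [-180.0, 0.1, 90.0]
contact_force: [-1.9, -1.5, 5.1]
finger_gap: 0.0614
grasp_force: 6.0
clock: 21.08
eef_pos: [0.4854, 0.1115, 0.0599]
ee_rot: [179.7, 0.0, 90.0]
contact_force: [0.5, 0.4, 0.5]
finger_gap: 0.087
grasp_force: 0.0
a side: [0.4848 0.109 ] n=496 lum=[169. 182. 192.]
```

View pics/a4.png

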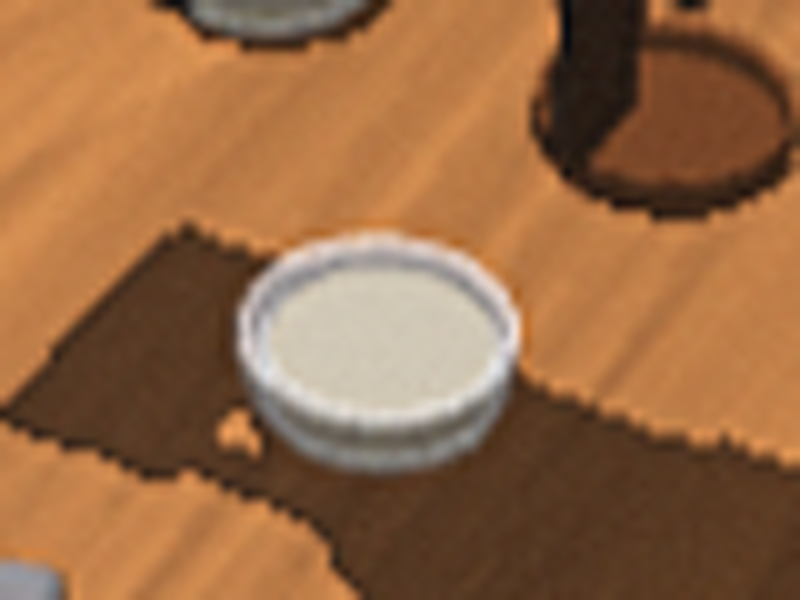

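Lid a is flat and centred again. On to b.

```bash
python3 -m creep '[[-1,-0.119,0.099,0,0],[-1,-0.119,0.099,0,0],[-1,-0.119,0.099,0,0],[-1,-0.119,0.099,0,0],[-1,-0.119,0.099,0,0],[-1,-0.119,0.099,0,0]]' 6; python3 -c "
from h import *
lids('abcd')"
```

```text
clock: 21.83
eef_pos: [0.582, -0.0095, 0.0559]
ee_rot: [-179.8, -0.1, 89.8]
contact_force: [0.4, 0.9, -0.7]
finger_gap: 0.087
grasp_force: 0.0
a top: [0.4839 0.1105] n=612 lum=[169. 183. 195.] side: [0.484  0.1104] n=512 lum=[159. 171. 180.]
   tri [0.4839 0.1105 0.0131] 1.6586173130416182e-05
b side: [ 0.5811 -0.0052] n=370 lum=[156. 168. 176.]
c side: [ 0.479  -0.1492] n=333 lum=[155. 168. 179.]
d top: [ 0.5853 -0.226 ] n=540 lum=[171. 185. 196.] side: [ 0.5818 -0.2308] n=197 lum=[160. 173. 183.]
   tri [ 0.5826 -0.2264  0.0155] 0.0051546776547377725
```

```bash
python3 -m creep '[[-1,0.001,0,0.03,0],[-1,0.001,0,0.06,0],[-1,0.001,0,0.08,0],[-1,0.001,0,0.09,0],[-1,0.001,0,0.09,0],[-0.3,0.001,0,0.09,0],[-0.3,0.001,0,0.09,0],[-0.3,0.001,0,0.09,0],[0,0.001,0,0.09,0],[0,0.001,0,0.09,0],[0,0.001,0,0.09,0],[0,0.001,0,0.09,0],[0,0.001,0,0.09,0]]' 6
```

```text
clock: 23.12
eef_pos: [0.5829, -0.0068, -0.0313]
ee_rot: [179.9, 0.0, 90.0]
contact_force: [-2.2, 0.1, 7.1]
finger_gap: 0.0627
grasp_force: 6.0
```

```bash
python3 -m creep '[[0,0,0,-0.003,0],[0,0,0,-0.006,0],[0,0,0,-0.010,0],[0,0,0,-0.010,0],[0,0.008,0,-0.010,0],[0,0.016,0,-0.010,0],[0,0.025,0,-0.010,0],[0,0.025,0,-0.010,0],[0,0.025,0,-0.008,0],[0,0.025,0,-0.006,0],[0,0.025,0,-0.004,0],[0,0.025,0,-0.0025,0],[0,0.025,0,-0.001,0],[0,0.025,0,-0.001,0],[0,0.025,0,-0.001,0]]' 6
python3 -m creep '[[0,0,0,-0.003,0],[0,0,0,-0.006,0],[0,-0.008,0,-0.006,0],[0,-0.016,0,-0.006,0],[0,-0.023,0,-0.006,0],[0,-0.023,0,-0.006,0],[0,-0.023,0,-0.006,0]]' 6
python3 - <<'E'
from h import *
c=cam("side"); s=env.read_state(); print(s["eef_pos"],s["finger_gap"])
p=proj(c,[.583,-.0075,.013]).astype(int); print(p)
cv2.imwrite("pics/b1.png",cv2.resize(c["img"][p[1]-30:p[1]+30,p[0]-40:p[0]+40],(800,600),interpolation=cv2.INTER_CUBIC))
for l in("lid_a","dish_a"):
  for o in env.cut_out("side",l):
    if abs(o["rect"][0]-p[0])<30: print(l,o["rect"],o["score"])
E
```

```text
clock: 24.37
eef_pos: [0.5826, 0.0179, -0.0307]
ee_rot: [180.0, 0.0, 90.0]
contact_force: [-2.0, 0.9, 5.0]
finger_gap: 0.0621
grasp_force: 6.0
clock: 24.95
eef_pos: [0.5822, -0.0061, -0.0254]
ee_rot: [-180.0, 0.0, 89.9]
contact_force: [-0.3, 0.9, -0.0]
finger_gap: 0.0627
grasp_force: 6.0
[ 0.5822 -0.0053 -0.0254] 0.06230624146346735
[316 261]
lid_a [314.6, 295.2, 341.1, 316.4] 0.86
lid_a [344.7, 272.0, 369.8, 288.0] 0.79
lid_a [343.3, 213.1, 368.4, 227.8] 0.61
lid_a [303.6, 249.4, 324.6, 268.7] 0.59
```

View pics/b1.png

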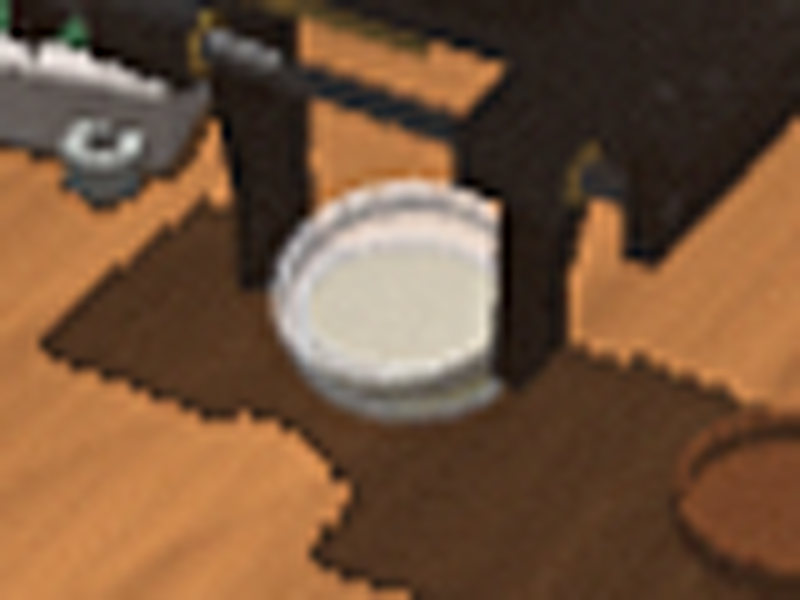

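Lid b is tipped the same way: far edge up at (420,185), near edge low at (400,390). I'll hold it, then seat it.

```bash
python3 -m creep '[[0,0,0,0,0],[0,0,0,0,0],[0,0,0,0,0],[0,0,0,0,0],[0,0,0,0,0],[0,0,0,0,0],[0,0,0,0,0],[0,0,0,0,0],[0,0,0,0,0],[0,0,0,0,0],[0,0,0,0,0],[0,0,0,0,0],[0,0,0,0,0],[0,0,0,0,0],[0,0,0,0,0],[0,0,0,0,0],[0,0,0,0,0],[0,0,0,0,0],[0,0,0,0,0],[0,0,0,0,0]]' 6
python3 -m creep '[[0,0,0,0,0],[0,0,0,0,0],[0,0,0,0,0],[0,0,0,0,0],[0,0,0,0,0],[0,0,0,0,0],[0,0,0,0,0],[0,0,0,0,0],[0,0,0,0,0],[0,0,0,0,0],[0,0,0,0,0],[0,0,0,0,0],[0,0,0,0,0],[0,0,0,0,0],[0,0,0,0,0],[0,0,0,0,0]]' 6
python3 - <<'E'
from h import *
c=cam("side"); s=env.read_state(); print(s["eef_pos"],s["finger_gap"])
for o in env.cut_out("side","lid_a"): print(o["rect"],o["score"])
E
```

```text
clock: 26.77
eef_pos: [0.5822, -0.0048, -0.0253]
ee_rot: [180.0, 0.0, 90.0]
contact_force: [1.0, 0.3, -0.5]
finger_gap: 0.0625
grasp_force: 6.0
clock: 28.1
eef_pos: [0.5822, -0.0047, -0.0253]
ee_rot: [-180.0, 0.0, 90.0]
contact_force: [0.1, -0.2, -0.6]
finger_gap: 0.0621
grasp_force: 6.0
[ 0.5822 -0.0047 -0.0253] 0.062303532033315435
[415.8, 257.1, 439.0, 272.5] 0.91
[315.3, 292.8, 342.3, 315.5] 0.87
[342.4, 271.1, 368.7, 289.0] 0.77
[301.5, 248.5, 324.5, 272.2] 0.76
[344.2, 215.6, 367.8, 229.0] 0.76
[367.7, 234.9, 390.6, 256.4] 0.72
```

```bash
python3 -m creep '[[0,-0.001,0,0.002,0],[0,-0.002,0,0.003,0],[0,-0.002,0,0.004,0],[0,-0.002,0,0.005,0],[0,-0.002,0,0.006,0],[0,-0.002,0,0.007,0],[0,-0.002,0,0.0075,0],[0,-0.002,0,0.0075,0]]' 6
python3 -m creep '[[-0.6,0,0,0,0],[-1,0,0,0,0],[-1,0,0,0,0],[-1,0,0,0,0],[-1,0,0,0,0],[-1,0,0,-0.02,0],[-1,0,0,-0.05,0],[-1,0,0,-0.09,0],[-1,0,0,-0.09,0],[-1,0,0,-0.09,0]]' 6
python3 -m creep '[[-1,0.08,0.06,0,0],[-1,0.08,0.06,0,0],[-1,0.08,0.06,0,0],[-1,0.08,0.06,0,0]]' 6
python3 -c "
from h import *
lids('abcd')
c=cam('side'); p=proj(c,[.583,-.0075,.013]).astype(int); q=proj(c,[.481,-.148,.013]).astype(int)
f=lambda p:cv2.resize(c['img'][p[1]-30:p[1]+30,p[0]-20:p[0]+20],(400,600),interpolation=cv2.INTER_CUBIC)
cv2.imwrite('pics/b2.png',np.hstack([f(p),f(q)]))"
```

```text
clock: 28.87
eef_pos: [0.5823, -0.007, -0.0318]
ee_rot: [-180.0, 0.1, 90.0]
contact_force: [-3.2, -0.2, 8.0]
finger_gap: 0.0624
grasp_force: 6.0
clock: 29.7
eef_pos: [0.5846, -0.0067, 0.0599]
ee_rot: [179.7, 0.1, 90.0]
contact_force: [-0.6, 0.5, 0.2]
finger_gap: 0.087
grasp_force: 0.0
clock: 30.03
eef_pos: [0.6426, 0.0795, 0.0558]
ee_rot: [-180.0, -0.2, 90.4]
contact_force: [-0.4, 0.0, -0.2]
finger_gap: 0.087
grasp_force: 0.0
a top: [0.4791 0.1188] n=396 lum=[171. 185. 195.] side: [0.4832 0.1118] n=472 lum=[164. 175. 183.]
   tri [0.4792 0.1182 0.0197] 0.000955924920386844
b side: [ 0.5884 -0.0125] n=374 lum=[169. 181. 191.]
c top: [ 0.4782 -0.148 ] n=605 lum=[176. 190. 201.] side: [ 0.479  -0.1492] n=341 lum=[157. 171. 184.]
   tri [ 0.4783 -0.1478  0.0141] 0.00031505334445981146
d top: [ 0.5828 -0.2264] n=555 lum=[172. 186. 197.] side: [ 0.5818 -0.2248] n=299 lum=[151. 166. 179.]
   tri [ 0.5829 -0.2268  0.0116] 0.0003064928188187215
```

View pics/b2.png

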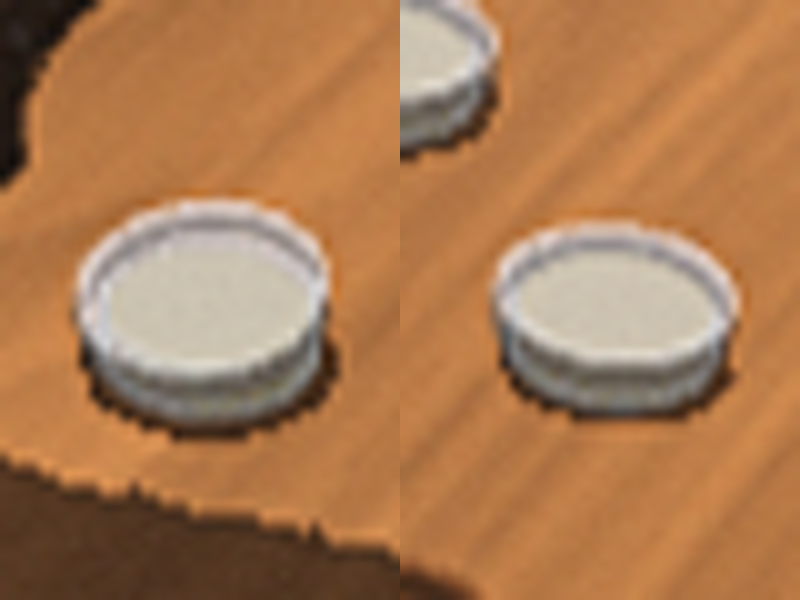

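Lid b still looks tilted: its ellipse is too tall compared with c, and its far edge sits on the rim. I'll measure the outlines before mending it.

```bash
cat >> h.py <<'E'
def sil(n,x,y,c=None,dishxy=None):
    """low-saturation blob (lid+dish) bounding box and model box for a seated pair at x,y"""
    c=c or cam(n); hsv=cv2.cvtColor(c["img"],cv2.COLOR_BGR2HSV)
    m=((hsv[...,1]<75)&(hsv[...,2]>95)).astype(np.uint8)
    p=proj(c,[x,y,.01]); k=cv2.connectedComponentsWithStats(m)
    L=k[1][int(p[1])-6:int(p[1])+7,int(p[0])-6:int(p[0])+7]; i=np.bincount(L[L>0]).argmax(); b=k[2][i]
    t=np.linspace(0,2*np.pi,90); pts=[]
    for r,z in((.031,.018),(.031,.008),(.027,0)): pts+=[proj(c,[x+r*np.cos(a),y+r*np.sin(a),z]) for a in t]
    pts=np.array(pts); return np.array([b[0],b[1],b[0]+b[2]-1,b[1]+b[3]-1]),np.r_[pts.min(0),pts.max(0)],k[1]==i
E
python3 - <<'E'
from h import *
for n in("side","top"):
  c=cam(n)
  for k,(x,y) in dict(a=(.484,.1105),b=(.583,-.0075),c=(.4785,-.148),d=(.583,-.2267)).items():
    try: s=sil(n,x,y,c); print(n,k,s[0],s[1].round(1),(s[0]-s[1]).round(1))
    except Exception as e: print(n,k,e)
E
python3 -m creep '[[-1,0.09,0.06,-0.03,0],[-1,0.09,0.06,-0.03,0],[-1,0.09,0.06,-0.03,0],[-1,0.09,0.06,-0.03,0]]' 6
python3 - <<'E'
from h import *
for n in("top","side"):
  c=cam(n)
  for k,(x,y) in dict(a=(.484,.1105),b=(.583,-.0075),c=(.4785,-.148)).items():
    try: s=sil(n,x,y,c); print(n,k,s[0],s[1].round(1),(s[0]-s[1]).round(1))
    except Exception as e: print(n,k,e)
E
```

```text
side a [313 293 341 316] [313.2 293.  341.8 317. ] [-0.2  0.  -0.8 -1. ]
side b [304 251 328 272] [303.6 252.6 329.1 272.9] [ 0.4 -1.6 -1.1 -0.9]
side c [368 239 392 256] [367.6 237.8 392.4 256.7] [ 0.4  1.2 -0.4 -0.7]
side d [346 214 368 230] [346.  213.1 368.9 230. ] [-0.   0.9 -0.9  0. ]
top a [248 266 272 292] [247.3 265.  275.5 292.9] [ 0.7  1.  -3.5 -0.9]
top b attempt to get argmax of an empty sequence
top c [364 271 390 297] [362.5 269.9 390.6 297.8] [ 1.5  1.1 -0.6 -0.8]
top d [398 225 424 251] [396.9 224.9 424.9 252.4] [ 1.1  0.1 -0.9 -1.4]
clock: 30.72
eef_pos: [0.7039, 0.171, 0.0894]
ee_rot: [179.8, -0.4, 90.3]
contact_force: [-0.4, -0.3, 0.3]
finger_gap: 0.0872
grasp_force: 0.0
top a attempt to get argmax of an empty sequence
top b [302 223 328 249] [301.4 222.8 328.7 250.3] [ 0.6  0.2 -0.7 -1.3]
top c [364 271 390 297] [362.5 269.9 390.6 297.8] [ 1.5  1.1 -0.6 -0.8]
side a [313 294 341 316] [313.2 293.  341.8 317. ] [-0.2  1.  -0.8 -1. ]
side b [304 251 328 272] [303.6 252.6 329.1 272.9] [ 0.4 -1.6 -1.1 -0.9]
side c [368 239 392 256] [367.6 237.8 392.4 256.7] [ 0.4  1.2 -0.4 -0.7]
```

```bash
python3 -m creep '[[-1,-0.17,-0.12,0.03,0],[-1,-0.17,-0.12,0.03,0],[-1,-0.17,-0.12,0.03,0],[-1,-0.17,-0.12,0.03,0],[-1,-0.17,-0.12,0.03,0],[-1,-0.17,-0.12,0.03,0],[-1,-0.17,-0.12,0.03,0],[-1,-0.17,-0.12,0.06,0],[-1,-0.17,-0.12,0.09,0],[-1,-0.17,-0.12,0.11,0],[-1,-0.17,-0.12,0.12,0],[-1,-0.17,-0.12,0.12,0],[-0.3,-0.17,-0.12,0.12,0],[-0.3,-0.17,-0.12,0.12,0],[0,-0.17,-0.12,0.12,0],[0,-0.17,-0.12,0.12,0],[0,-0.17,-0.12,0.12,0],[0,-0.17,-0.12,0.12,0],[0,-0.17,-0.12,0.12,0],[0,-0.17,-0.12,0.12,0]]' 6
```

```text
clock: 32.48
eef_pos: [0.5829, -0.0068, -0.032]
ee_rot: [179.9, 0.0, 90.0]
contact_force: [-0.2, -0.6, 4.3]
finger_gap: 0.0624
grasp_force: 6.0
```

```bash
python3 -m creep '[[0,0,0,-0.002,0],[0,0,0,-0.003,0],[0,-0.0015,0,-0.003,0],[0,-0.003,0,-0.003,0],[0,-0.003,0,-0.001,0],[0,-0.003,0,0,0],[0,-0.003,0,0.001,0],[0,-0.003,0,0.001,0],[0,-0.005,0,0.001,0],[0,-0.003,0,0.001,0],[0,-0.003,0,0.001,0]]' 6
python3 -m creep '[[-0.6,0,0,0,0],[-1,0,0,0,0],[-1,0,0,0,0],[-1,0,0,0,0],[-1,0,0,0,0],[-1,0,0,-0.02,0],[-1,0,0,-0.05,0],[-1,0,0,-0.09,0],[-1,0.08,0.05,-0.1,0],[-1,0.12,0.08,-0.12,0],[-1,0.17,0.12,-0.12,0],[-1,0.17,0.12,-0.12,0],[-1,0.17,0.12,-0.12,0],[-1,0.17,0.12,-0.12,0],[-1,0.17,0.12,-0.12,0]]' 6
python3 - <<'E'
from h import *
for n in("top","side"):
  c=cam(n)
  for k,(x,y) in dict(b=(.583,-.0095),c=(.4785,-.148),d=(.583,-.2267)).items():
    try: s=sil(n,x,y,c); print(n,k,s[0],(s[0]-s[1]).round(1))
    except Exception as e: print(n,k,e)
p=proj(c,[.583,-.0095,.013]).astype(int)
cv2.imwrite("pics/b3.png",cv2.resize(c["img"][p[1]-30:p[1]+30,p[0]-40:p[0]+40],(800,600),interpolation=cv2.INTER_CUBIC))
E
```

```text
clock: 33.4
eef_pos: [0.5822, -0.0095, -0.0337]
ee_rot: [180.0, -0.0, 90.0]
contact_force: [-0.2, 0.4, 0.1]
finger_gap: 0.0623
grasp_force: 6.0
clock: 34.65
eef_pos: [0.702, 0.1651, 0.0857]
ee_rot: [-180.0, -0.2, 90.3]
contact_force: [0.2, -0.1, -0.2]
finger_gap: 0.0868
grasp_force: 0.0
top b [304 223 329 249] [ 1.7  0.2 -0.6 -1.3]
top c [364 271 390 297] [ 1.5  1.1 -0.6 -0.8]
top d [398 225 424 251] [ 1.1  0.1 -0.9 -1.4]
side b [304 253 328 272] [ 0.   0.8 -1.5 -0.4]
side c [368 239 392 256] [ 0.4  1.2 -0.4 -0.7]
side d [346 214 368 230] [-0.   0.9 -0.9  0. ]
```

Lid b is now seated; its outline residuals match those of c and d. Next is c.

```bash
python3 -m creep '[[-1,-0.3085,-0.2235,0.02,0],[-1,-0.3085,-0.2235,0.02,0],[-1,-0.3085,-0.2235,0.02,0],[-1,-0.3085,-0.2235,0.02,0],[-1,-0.3085,-0.2235,0.02,0],[-1,-0.3085,-0.2235,0.02,0],[-1,-0.3085,-0.2235,0.02,0],[-1,-0.3085,-0.2235,0.02,0],[-1,-0.3085,-0.2235,0.02,0],[-1,-0.3085,-0.2235,0.02,0],[-1,-0.3085,-0.2235,0.02,0],[-1,-0.3085,-0.2235,0.02,0],[-1,-0.3085,-0.2235,0.02,0]]' 6
python3 - <<'E'
from h import *
for n in("top","side"):
  c=cam(n)
  for k,(x,y) in dict(a=(.484,.1105),b=(.583,-.0095),c=(.4785,-.148),d=(.583,-.2267)).items():
    try: s=sil(n,x,y,c); print(n,k,s[0],(s[0]-s[1]).round(1))
    except Exception as e: print(n,k,e)
E
```

```text
clock: 35.83
eef_pos: [0.4793, -0.1474, 0.0666]
ee_rot: [179.9, 0.0, 90.1]
contact_force: [0.3, -0.1, 0.8]
finger_gap: 0.087
grasp_force: 0.0
top a [248 266 275 292] [ 0.7  1.  -0.5 -0.9]
top b [303 223 329 249] [ 0.7  0.2 -0.6 -1.3]
top c [364 272 372 296] [  1.5   2.1 -18.6  -1.8]
top d attempt to get argmax of an empty sequence
side a [314 294 341 316] [ 0.8  1.  -0.8 -1. ]
side b [304 253 328 272] [ 0.   0.8 -1.5 -0.4]
side c [368 239 392 256] [ 0.4  1.2 -0.4 -0.7]
side d [346 214 368 230] [-0.   0.9 -0.9  0. ]
```

```bash
python3 -m creep '[[-1,0,0,0.03,0],[-1,0,0,0.06,0],[-1,0,0,0.08,0],[-1,0,0,0.095,0],[-1,0,0,0.0985,0],[-1,0,0,0.0985,0],[-0.3,0,0,0.0985,0],[-0.3,0,0,0.0985,0],[-0.3,0,0,0.0985,0],[0,0,0,0.0985,0],[0,0,0,0.0985,0],[0,0,0,0.0985,0],[0,0,0,0.0985,0],[0,0,0,0.0985,0],[0,0,0,0.0985,0]]' 6
```

```text
clock: 37.18
eef_pos: [0.4791, -0.1486, -0.0317]
ee_rot: [180.0, 0.0, 90.0]
contact_force: [-2.1, -0.3, 5.9]
finger_gap: 0.0614
grasp_force: 6.0
```

```bash
python3 -m creep '[[0,0,0,-0.003,0],[0,0,0,-0.006,0],[0,0,0,-0.010,0],[0,0,0,-0.010,0],[0,0.008,0,-0.010,0],[0,0.016,0,-0.010,0],[0,0.025,0,-0.010,0],[0,0.025,0,-0.010,0],[0,0.025,0,-0.008,0],[0,0.025,0,-0.006,0],[0,0.025,0,-0.004,0],[0,0.025,0,-0.0025,0],[0,0.025,0,-0.001,0],[0,0.025,0,-0.001,0],[0,0.025,0,-0.001,0]]' 6
python3 -m creep '[[0,0,0,-0.003,0],[0,0,0,-0.006,0],[0,-0.008,0,-0.006,0],[0,-0.016,0,-0.006,0],[0,-0.023,0,-0.006,0],[0,-0.023,0,-0.006,0],[0,-0.023,0,-0.006,0]]' 6
python3 - <<'E'
from h import *
c=cam("side"); s=env.read_state(); print(s["eef_pos"],s["finger_gap"])
b=sil("side",.4785,-.148,c); print(b[0],(b[0]-b[1]).round(1))
p=proj(c,[.4785,-.148,.013]).astype(int)
cv2.imwrite("pics/c1.png",cv2.resize(c["img"][p[1]-30:p[1]+30,p[0]-40:p[0]+40],(800,600),interpolation=cv2.INTER_CUBIC))
E
```

```text
clock: 38.43
eef_pos: [0.4792, -0.1234, -0.031]
ee_rot: [180.0, 0.0, 90.0]
contact_force: [0.1, 0.9, 3.5]
finger_gap: 0.0615
grasp_force: 6.0
clock: 39.02
eef_pos: [0.4786, -0.1473, -0.0254]
ee_rot: [-180.0, 0.0, 89.9]
contact_force: [0.4, -0.4, -0.1]
finger_gap: 0.0611
grasp_force: 6.0
[ 0.4786 -0.1467 -0.0254] 0.06153876900406237
[367 234 390 256] [-0.6 -3.8 -2.4 -0.7]
```

```bash
python3 -m creep '[[0,0,0,0,0],[0,0,0,0,0],[0,0,0,0,0],[0,0,0,0,0],[0,0,0,0,0],[0,0,0,0,0],[0,0,0,0,0],[0,0,0,0,0],[0,0,0,0,0],[0,0,0,0,0],[0,0,0,0,0],[0,0,0,0,0],[0,0,0,0,0],[0,0,0,0,0],[0,0,0,0,0],[0,0,0,0,0],[0,0,0,0,0],[0,0,0,0,0],[0,0,0,0,0],[0,0,0,0,0]]' 6
python3 -m creep '[[0,0,0,0,0],[0,0,0,0,0],[0,0,0,0,0],[0,0,0,0,0],[0,0,0,0,0],[0,0,0,0,0],[0,0,0,0,0],[0,0,0,0,0],[0,0,0,0,0],[0,0,0,0,0],[0,0,0,0,0],[0,0,0,0,0],[0,0,0,0,0],[0,0,0,0,0],[0,0,0,0,0],[0,0,0,0,0]]' 6
python3 - <<'E'
from h import *
c=cam("side"); s=env.read_state(); print(s["eef_pos"],s["finger_gap"])
b=sil("side",.4785,-.148,c); print(b[0],(b[0]-b[1]).round(1))
E
```

```text
clock: 40.73
eef_pos: [0.4788, -0.1463, -0.0253]
ee_rot: [180.0, 0.0, 90.0]
contact_force: [-0.1, 0.1, -0.9]
finger_gap: 0.0617
grasp_force: 6.0
clock: 42.07
eef_pos: [0.4788, -0.1463, -0.0253]
ee_rot: [-180.0, 0.0, 90.0]
contact_force: [0.2, 0.3, 0.0]
finger_gap: 0.0612
grasp_force: 6.0
[ 0.4788 -0.1463 -0.0253] 0.06150607306118127
[367 234 390 256] [-0.6 -3.8 -2.4 -0.7]
```

Held steady. I'll seat it with the wiggle towards -y, back away and check.

```bash
python3 -m creep '[[0,-0.002,0,0.002,0],[0,-0.003,0,0.003,0],[0,-0.004,0,0.004,0],[0,-0.004,0,0.005,0],[0,-0.004,0,0.006,0],[0,-0.004,0,0.007,0],[0,-0.004,0,0.008,0],[0,-0.004,0,0.008,0],[0,-0.006,0,0.008,0],[0,-0.005,0,0.008,0],[0,-0.005,0,0.008,0]]' 6
python3 -m creep '[[-0.6,0,0,0,0],[-1,0,0,0,0],[-1,0,0,0,0],[-1,0,0,0,0],[-1,0,0,0,0],[-1,0,0,-0.02,0],[-1,0,0,-0.05,0],[-1,0,0,-0.09,0],[-1,0.12,0,-0.1,0],[-1,0.12,0,-0.1,0],[-1,0.12,0,-0.1,0],[-1,0.12,0,-0.1,0],[-1,0.12,0,-0.1,0]]' 6
python3 - <<'E'
from h import *
for n in("top","side"):
  c=cam(n)
  for k,(x,y) in dict(a=(.484,.1105),b=(.583,-.0095),c=(.4785,-.150),d=(.583,-.2267)).items():
    try: s=sil(n,x,y,c); print(n,k,s[0],(s[0]-s[1]).round(1))
    except Exception as e: print(n,k,e)
print(env.read_state()["eef_pos"])
E
```

```text
clock: 43.03
eef_pos: [0.4789, -0.1513, -0.0333]
ee_rot: [180.0, 0.0, 90.0]
contact_force: [0.1, -1.3, 1.3]
finger_gap: 0.0614
grasp_force: 6.0
clock: 44.12
eef_pos: [0.4789, -0.0289, 0.0672]
ee_rot: [179.9, 0.0, 90.3]
contact_force: [0.1, -1.4, -0.2]
finger_gap: 0.0874
grasp_force: 0.0
top a [248 266 275 292] [ 0.7  1.  -0.5 -0.9]
top b [312 230 312 231] [  9.7   7.2 -17.6 -19.3]
top c [374 270 391 296] [10.6  0.1 -0.5 -1.8]
top d [403 227 429 252] [ 6.1  2.1  4.1 -0.4]
side a [314 294 341 316] [ 0.8  1.  -0.8 -1. ]
side b [304 253 328 272] [ 0.   0.8 -1.5 -0.4]
side c [368 238 391 256] [ 0.   0.6 -1.7 -0.3]
side d [349 214 370 228] [ 3.   0.9  1.1 -2. ]
[ 0.4786 -0.0321  0.0666]
```

Dish d has been knocked: its blob moved about 11 mm towards -y. I'll look closely, with c beside it.

```bash
python3 - <<'E'
from h import *
f=lambda c,p:cv2.resize(c['img'][p[1]-22:p[1]+23,p[0]-30:p[0]+30],(400,300),interpolation=cv2.INTER_CUBIC)
cs,ct=cam("side"),cam("top"); X=[.582,-.237,.01]; Y=[.4785,-.15,.01]
g=lambda c,X:proj(c,X).round().astype(int)
print(g(cs,X),g(ct,X))
cv2.imwrite("pics/d1.png",np.vstack([np.hstack([f(cs,g(cs,X)),f(ct,g(ct,X))]),np.hstack([f(cs,g(cs,Y)),f(ct,g(ct,Y))])]))
E
```

```text
[359 220] [415 239]
```

View pics/d1.png

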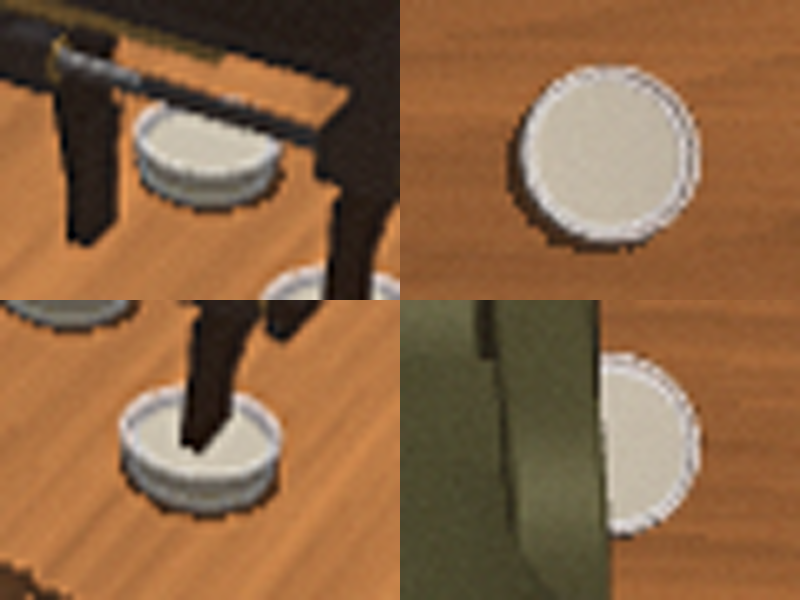

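Dish d and its lid moved together and the lid is still seated: centre at about top pixel (416,239.5), so (0.5796,-0.238). Lid c looks flat.

```bash
python3 -m creep '[[-1,-0.2066,0.1006,0,0],[-1,-0.2066,0.1006,0,0],[-1,-0.2066,0.1006,0,0],[-1,-0.2066,0.1006,0,0],[-1,-0.2066,0.1006,0,0],[-1,-0.2066,0.1006,0,0],[-1,-0.2066,0.1006,0,0],[-1,-0.2066,0.1006,0,0],[-1,-0.2066,0.1006,0,0]]' 6
python3 - <<'E'
from h import *
for n in("top","side"):
  c=cam(n)
  for k,(x,y) in dict(a=(.484,.1105),b=(.583,-.0095),c=(.4785,-.150),d=(.5796,-.2379)).items():
    try: s=sil(n,x,y,c); print(n,k,s[0],(s[0]-s[1]).round(1))
    except Exception as e: print(n,k,e)
print(env.read_state()["eef_pos"])
E
```

```text
clock: 45.07
eef_pos: [0.5786, -0.2374, 0.066]
ee_rot: [-179.9, -0.1, 90.0]
contact_force: [0.4, -0.4, -0.5]
finger_gap: 0.0872
grasp_force: 0.0
top a [248 266 275 292] [ 0.7  1.  -0.5 -0.9]
top b [303 223 329 249] [ 0.7  0.2 -0.6 -1.3]
top c [365 270 391 297] [ 1.6  0.1 -0.5 -0.8]
top d [403 227 419 252] [  1.2   0.5 -10.9  -2. ]
side a [314 294 341 316] [ 0.8  1.  -0.8 -1. ]
side b [304 253 328 272] [ 0.   0.8 -1.5 -0.4]
side c [368 238 391 256] [ 0.   0.6 -1.7 -0.3]
side d [349 212 371 228] [-0.   0.4 -0.8 -0.4]
[ 0.579  -0.2364  0.0666]
```

```bash
python3 -m creep '[[-1,0,0,0.03,0],[-1,0,0,0.06,0],[-1,0,0,0.08,0],[-1,0,0,0.095,0],[-1,0,0,0.099,0],[-1,0,0,0.099,0],[-0.3,0,0,0.099,0],[-0.3,0,0,0.099,0],[-0.3,0,0,0.099,0],[0,0,0,0.099,0],[0,0,0,0.099,0],[0,0,0,0.099,0],[0,0,0,0.099,0],[0,0,0,0.099,0],[0,0,0,0.099,0]]' 6
```

```text
clock: 46.42
eef_pos: [0.58, -0.2382, -0.0315]
ee_rot: [179.9, 0.0, 90.0]
contact_force: [-1.6, 0.5, 5.7]
finger_gap: 0.0621
grasp_force: 6.0
```

```bash
python3 -m creep '[[0,0,0,-0.003,0],[0,0,0,-0.006,0],[0,0,0,-0.010,0],[0,0,0,-0.010,0],[0,0.008,0,-0.010,0],[0,0.016,0,-0.010,0],[0,0.025,0,-0.010,0],[0,0.025,0,-0.010,0],[0,0.025,0,-0.008,0],[0,0.025,0,-0.006,0],[0,0.025,0,-0.004,0],[0,0.025,0,-0.0025,0],[0,0.025,0,-0.001,0],[0,0.025,0,-0.001,0],[0,0.025,0,-0.001,0]]' 6
python3 -m creep '[[0,0,0,-0.003,0],[0,0,0,-0.006,0],[0,-0.008,0,-0.006,0],[0,-0.016,0,-0.006,0],[0,-0.023,0,-0.006,0],[0,-0.023,0,-0.006,0],[0,-0.023,0,-0.006,0]]' 6
python3 - <<'E'
from h import *
c=cam("side"); s=env.read_state(); print(s["eef_pos"],s["finger_gap"])
b=sil("side",.5796,-.2379,c); print(b[0],(b[0]-b[1]).round(1))
E
```

```text
clock: 47.67
eef_pos: [0.5796, -0.2134, -0.0306]
ee_rot: [180.0, 0.0, 90.0]
contact_force: [-2.2, 0.7, 4.8]
finger_gap: 0.0626
grasp_force: 6.0
clock: 48.25
eef_pos: [0.5791, -0.2372, -0.0255]
ee_rot: [-180.0, 0.0, 89.9]
contact_force: [-0.0, -0.0, 0.1]
finger_gap: 0.0623
grasp_force: 6.0
[ 0.5792 -0.2363 -0.0255] 0.06212340929723094
[349 208 369 228] [-0.  -3.6 -2.8 -0.4]
```

```bash
python3 -m creep '[[0,0,0,0,0],[0,0,0,0,0],[0,0,0,0,0],[0,0,0,0,0],[0,0,0,0,0],[0,0,0,0,0],[0,0,0,0,0],[0,0,0,0,0],[0,0,0,0,0],[0,0,0,0,0],[0,0,0,0,0],[0,0,0,0,0],[0,0,0,0,0],[0,0,0,0,0],[0,0,0,0,0],[0,0,0,0,0],[0,0,0,0,0],[0,0,0,0,0],[0,0,0,0,0],[0,0,0,0,0]]' 6
python3 -m creep '[[0,0,0,0,0],[0,0,0,0,0],[0,0,0,0,0],[0,0,0,0,0],[0,0,0,0,0],[0,0,0,0,0],[0,0,0,0,0],[0,0,0,0,0],[0,0,0,0,0],[0,0,0,0,0],[0,0,0,0,0],[0,0,0,0,0],[0,0,0,0,0],[0,0,0,0,0],[0,0,0,0,0],[0,0,0,0,0]]' 6
python3 - <<'E'
from h import *
c=cam("side"); s=env.read_state(); print(s["eef_pos"],s["finger_gap"])
b=sil("side",.5796,-.2379,c); print(b[0],(b[0]-b[1]).round(1))
E
```

```text
clock: 49.97
eef_pos: [0.5795, -0.2358, -0.0252]
ee_rot: [180.0, 0.0, 90.0]
contact_force: [0.2, 0.5, -0.2]
finger_gap: 0.0626
grasp_force: 6.0
clock: 51.3
eef_pos: [0.5794, -0.2359, -0.0253]
ee_rot: [-180.0, 0.0, 90.0]
contact_force: [0.1, -0.2, -0.6]
finger_gap: 0.0625
grasp_force: 6.0
[ 0.5794 -0.2359 -0.0252] 0.06269703871475014
[349 208 369 228] [-0.  -3.6 -2.8 -0.4]
```

```bash
python3 -m creep '[[0,-0.002,0,0.002,0],[0,-0.003,0,0.003,0],[0,-0.004,0,0.004,0],[0,-0.004,0,0.005,0],[0,-0.004,0,0.006,0],[0,-0.004,0,0.007,0],[0,-0.004,0,0.008,0],[0,-0.004,0,0.008,0],[0,-0.006,0,0.008,0],[0,-0.005,0,0.008,0],[0,-0.005,0,0.008,0]]' 6
python3 -m creep '[[-0.6,0,0,0,0],[-1,0,0,0,0],[-1,0,0,0,0],[-1,0,0,0,0],[-1,0,0,0,0],[-1,0,0,-0.03,0],[-1,0,0,-0.07,0],[-1,0,0,-0.11,0],[-1,0,0,-0.15,0],[-1,0.12,0,-0.19,0],[-1,0.12,0,-0.19,0],[-1,0.12,0,-0.19,0],[-1,0.12,0,-0.19,0],[-1,0.12,0,-0.19,0]]' 6
python3 - <<'E'
from h import *
for n in("top","side"):
  c=cam(n)
  for k,(x,y) in dict(a=(.484,.1105),b=(.583,-.0095),c=(.4785,-.150),d=(.5796,-.240)).items():
    try: s=sil(n,x,y,c); print(n,k,s[0],(s[0]-s[1]).round(1))
    except Exception as e: print(n,k,e)
print(env.read_state()["eef_pos"])
E
```

```text
clock: 52.27
eef_pos: [0.5798, -0.2413, -0.033]
ee_rot: [179.9, 0.0, 90.0]
contact_force: [0.2, -0.3, 3.2]
finger_gap: 0.0619
grasp_force: 6.0
clock: 53.43
eef_pos: [0.5804, -0.1167, 0.1584]
ee_rot: [179.8, 0.0, 90.4]
contact_force: [-0.2, -1.5, 0.0]
finger_gap: 0.0871
grasp_force: 0.0
top a [248 266 275 292] [ 0.7  1.  -0.5 -0.9]
top b [303 223 329 249] [ 0.7  0.2 -0.6 -1.3]
top c [365 271 386 297] [ 1.6  1.1 -5.5 -0.8]
top d attempt to get argmax of an empty sequence
side a [314 294 341 316] [ 0.8  1.  -0.8 -1. ]
side b [304 253 328 272] [ 0.   0.8 -1.5 -0.4]
side c [368 238 391 256] [ 0.   0.6 -1.7 -0.3]
side d [350 212 371 227] [ 0.6  0.7 -1.1 -1. ]
[ 0.5791 -0.1217  0.1565]
```

```bash
python3 -m creep '[[0,0.374,-0.046,0,0],[0,0.374,-0.046,0,0],[0,0.374,-0.046,0,0],[0,0.374,-0.046,0,0],[0,0.374,-0.046,0,0],[0,0.374,-0.046,0,0],[0,0.374,-0.046,0,0],[0,0.374,-0.046,0,0],[0,0.374,-0.046,0,0],[0,0.374,-0.046,0,0],[0,0.374,-0.046,0,0],[0,0.374,-0.046,0,0],[0,0.374,-0.046,0.04,0],[0,0.374,-0.046,0.07,0],[0,0.374,-0.046,0.087,0],[0,0.374,-0.046,0.087,0],[0,0.374,-0.046,0.087,0]]' 15
python3 -m creep '[[0.8,0,0,0,0],[0.8,0,0,0,0],[0.8,0,0,0,0],[0.8,0,0,0,0],[0.8,0,0,0,0],[0.8,0,0,0,0]]' 15
```

```text
clock: 54.95
eef_pos: [0.5338, 0.2501, 0.0688]
ee_rot: [-179.9, 0.1, 89.8]
contact_force: [0.2, 0.1, -0.9]
finger_gap: 0.0437
grasp_force: 0.0
clock: 55.45
eef_pos: [0.5338, 0.2533, 0.0704]
ee_rot: [179.9, -0.0, 90.0]
contact_force: [0.2, -0.5, 2.6]
finger_gap: 0.0171
grasp_force: 15.0
```

```bash
python3 -m creep '[[0.8,-0.002,-0.008,0,0],[0.8,-0.003,-0.019,0,0],[0.8,-0.002,-0.030,0,0],[0.8,0.001,-0.041,0,0],[0.8,0.006,-0.0515,0,0],[0.8,0.0125,-0.061,0,0],[0.8,0.0205,-0.069,0,0],[0.8,0.030,-0.0755,0,0],[0.8,0.037,-0.079,0,0],[0.8,0.043,-0.081,0,0],[0.8,0.048,-0.082,0,0],[0.8,0.048,-0.082,0,0],[0.8,0.048,-0.082,0,0]]' 20
```

```text
clock: 56.53
eef_pos: [0.4507, 0.2989, 0.0698]
ee_rot: [-179.9, 0.3, 90.0]
contact_force: [-1.3, -6.2, 5.9]
finger_gap: 0.0169
grasp_force: 20.0
```

```bash
python3 -m creep '[[0.8,0.003,-0.001,0,0],[0.8,0.006,-0.001,0,0],[0.8,0.006,-0.001,0,0],[0.8,0.006,-0.001,0,0]]' 20
```

```text
clock: 56.87
eef_pos: [0.4506, 0.2988, 0.0696]
ee_rot: [-179.9, 0.8, 89.8]
contact_force: [-2.2, -17.6, 13.0]
finger_gap: 0.0171
grasp_force: 20.0
```

The lever is against the closed stop (y didn't move, force rose). I'll release it, withdraw and check everything.

```bash
python3 -m creep '[[0.8,-0.007,0.001,0,0],[0.8,-0.007,0.001,0,0],[0,-0.007,0.001,0,0],[0,-0.007,0.001,0,0],[0,-0.007,0.001,0,0],[0,-0.007,0.001,0,0],[0,-0.007,0.001,-0.03,0],[0,-0.007,0.001,-0.07,0],[0,-0.007,0.001,-0.11,0],[0,0.05,0.2,-0.13,0],[0,0.05,0.2,-0.13,0],[0,0.05,0.2,-0.13,0],[0,0.05,0.2,-0.13,0],[0,0.05,0.2,-0.13,0],[0,0.05,0.2,-0.13,0]]' 15
python3 - <<'E'
from h import *
for n in("top","side"):
  c=cam(n)
  for k,(x,y) in dict(a=(.484,.1105),b=(.583,-.0095),c=(.4785,-.150),d=(.5796,-.240)).items():
    try: s=sil(n,x,y,c); print(n,k,s[0],(s[0]-s[1]).round(1))
    except Exception as e: print(n,k,e)
  for l,z in (("damper_axis",.078),("damper_knob",.117),("controller",0),("tape_measure",0),("clip_card",0)):
    for o in env.landmark_of(n,l)[:1]: print(n,l,atz(c,o["position"],z))
  if n=="side": cv2.imwrite("pics/end.png",cv2.resize(c["img"][190:370,210:450],(800,600),interpolation=cv2.INTER_CUBIC))
print(env.read_state())
E
```

```text
clock: 58.12
eef_pos: [0.6573, 0.3572, 0.1944]
ee_rot: [-179.9, -0.1, 89.7]
contact_force: [-0.0, -2.4, -2.6]
finger_gap: 0.0435
grasp_force: 0.0
top a [248 266 275 292] [ 0.7  1.  -0.5 -0.9]
top b [303 223 329 249] [ 0.7  0.2 -0.6 -1.3]
top c [365 270 391 296] [ 1.6  0.1 -0.5 -1.8]
top d [404 227 430 252] [ 1.3  0.5 -0.8 -2. ]
top controller [ 0.7509 -0.1121  0.    ]
top tape_measure [ 0.4493 -0.3531  0.    ]
top clip_card [0.7319 0.1603 0.    ]
side a [314 294 341 316] [ 0.8  1.  -0.8 -1. ]
side b [304 253 328 272] [ 0.   0.8 -1.5 -0.4]
side c [368 238 391 256] [ 0.   0.6 -1.7 -0.3]
side d [350 212 371 228] [ 0.6  0.7 -1.1 -0. ]
side damper_axis [0.5114 0.3196 0.078 ]
side damper_knob [0.4515 0.2976 0.117 ]
side controller [ 0.7568 -0.1036  0.    ]
side tape_measure [ 0.4511 -0.3537  0.    ]
side clip_card [0.7343 0.1647 0.    ]
{'clock': 58.7167, 'qpos': array([ -2.6727,  37.2491, -48.8592,  64.6281,  27.1878,  88.8973,
       -45.5487]), 'qvel': array([-0.0652,  0.5076,  0.0287, -0.3461, -0.0312,  0.1801,  0.0634]), 'tau': array([ -0.0773, -58.3308, -12.8776, -28.4147,  -0.0726,  -0.0287,
        -0.0001]), 'eef_pos': array([0.6501, 0.3568, 0.2005]), 'ee_rot': array([179.9335,   0.0236,  90.0138]), 'contact_force': array([ 1.0208, -0.4951,  0.783 ]), 'wrist_torque': array([-0.0453, -0.0739,  0.0126]), 'grasp_force': 0.0, 'finger_gap': 0.04377113081736513}
```

View pics/end.png

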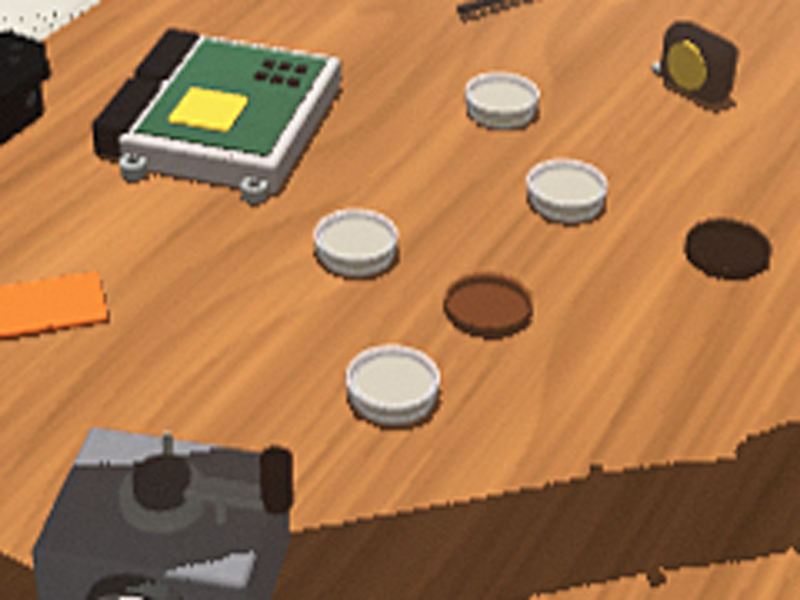

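The picture shows all four lids flat on their dishes at (393,385), (356,240), (567,190) and (502,98). The lever is closed with its knob at (277,480), and the bystanders are where they were. I'm handing in.

```bash
python3 -c "
from rig import env
print(env.hand_in())"
```

```text
the job is handed in; nothing more can be done
None
```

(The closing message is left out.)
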